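Refit the lane guides of a sample-rack loader, load the racks and start it

TASK

The rack loader has been stripped for cleaning: put every blue lane guide on the bench back, pressing its hook tabs into a slot column of the grey upright and then down until they engage. Stand every sample rack in a lane of its own, lengthwise and flat on the deck so that it holds the lane's brass rack-present pin down. When all guides and racks are in place, press the green start button, and leave the bottle, the beaker and the two boxes on the bench undisturbed.

Things in the scene. Friction and masses are not known exactly. Their poses are not given: they have to be found in the camera images.
- bay: rack loader, fixed. Origin: centre of its underside; x points from its front to the slotted upright, y left. Its frame, mm: deck z = 20, x -83 to 80; four lanes along x centred at y = -129, -43, 43, 129; walls at y = +-176, 24 above deck. Grey upright 6 thick, front face x = 80, top z = 124, open behind; three slot columns between the lanes. Console y 179 to 223, top z = 50
- start (a joint): green start button on the loader's console, 26 mm across: travel in m, 0 released to 0.006 fully down; springs back; 5 N holds it fully down
- start_top (a point): centre of the top of the start button, 18 mm above the console; moves down with it; pressed straight down
- column0 (a point): foot of slot column 0, on the upright's front face at deck height (loader x 80, y -86, z 20 mm). Two slots 10 mm wide, 21.5 to 49.5 and 63.5 to 91.5 above this point. Push the tabs in along +x with the guide's underside 14 to 17 above the deck until the back plate touches (guide origin 68 before the face), then straight down: seated at 1.5 above the deck
- column1 (a point): foot of slot column 1, on the upright's front face at deck height (loader x 80, y 0, z 20 mm). Two slots 10 mm wide, 21.5 to 49.5 and 63.5 to 91.5 above this point. Push the tabs in along +x with the guide's underside 14 to 17 above the deck until the back plate touches (guide origin 68 before the face), then straight down: seated at 1.5 above the deck
- column2 (a point): foot of slot column 2, on the upright's front face at deck height (loader x 80, y 86, z 20 mm). Two slots 10 mm wide, 21.5 to 49.5 and 63.5 to 91.5 above this point. Push the tabs in along +x with the guide's underside 14 to 17 above the deck until the back plate touches (guide origin 68 before the face), then straight down: seated at 1.5 above the deck
- pin0 (a joint): rack-present pin of lane 0 (lane centre at y = -129 in the loader's frame): brass sprung pin, 12 mm across, at x = 30 on the lane's centre line, standing 6 mm out of the deck at 0; travel in m, 0.006 when held flush with the deck; about 1 N presses it flush
- pin1 (a joint): rack-present pin of lane 1 (lane centre at y = -43 in the loader's frame): brass sprung pin, 12 mm across, at x = 30 on the lane's centre line, standing 6 mm out of the deck at 0; travel in m, 0.006 when held flush with the deck; about 1 N presses it flush
- pin2 (a joint): rack-present pin of lane 2 (lane centre at y = 43 in the loader's frame): brass sprung pin, 12 mm across, at x = 30 on the lane's centre line, standing 6 mm out of the deck at 0; travel in m, 0.006 when held flush with the deck; about 1 N presses it flush
- pin3 (a joint): rack-present pin of lane 3 (lane centre at y = 129 in the loader's frame): brass sprung pin, 12 mm across, at x = 30 on the lane's centre line, standing 6 mm out of the deck at 0; travel in m, 0.006 when held flush with the deck; about 1 N presses it flush
- guide0: blue lane guide, standing upright, 0.16 kg; None if absent. Origin: centre of its underside; x runs along it to the hook end. Foot flange x -66 to 64 mm, 16 wide, 3 thick; on it a blade 8 thick, top 36 mm above the underside: grip it from above at about x = -5. Hook end: raised part 8 thick (x 44 to 64, top 74) and back plate 44 wide, 78 high, rear face at x = 68
- hooks0 (a point): on guide0's rear face, at the lower hook tab's neck underside (guide x 68, z 20 mm). Two tabs 6 mm thick, one 42 above the other: neck 8 long, 9 high, then a lip 5 long from the neck's top to 12 below its underside. Fitted, it keeps 2 mm of play. Axes as guide0
- guide1: blue lane guide, standing upright, 0.16 kg; None if absent. Origin: centre of its underside; x runs along it to the hook end. Foot flange x -66 to 64 mm, 16 wide, 3 thick; on it a blade 8 thick, top 36 mm above the underside: grip it from above at about x = -5. Hook end: raised part 8 thick (x 44 to 64, top 74) and back plate 44 wide, 78 high, rear face at x = 68
- hooks1 (a point): on guide1's rear face, at the lower hook tab's neck underside (guide x 68, z 20 mm). Two tabs 6 mm thick, one 42 above the other: neck 8 long, 9 high, then a lip 5 long from the neck's top to 12 below its underside. Fitted, it keeps 2 mm of play. Axes as guide1
- guide2: blue lane guide, standing upright, 0.16 kg; None if absent. Origin: centre of its underside; x runs along it to the hook end. Foot flange x -66 to 64 mm, 16 wide, 3 thick; on it a blade 8 thick, top 36 mm above the underside: grip it from above at about x = -5. Hook end: raised part 8 thick (x 44 to 64, top 74) and back plate 44 wide, 78 high, rear face at x = 68
- hooks2 (a point): on guide2's rear face, at the lower hook tab's neck underside (guide x 68, z 20 mm). Two tabs 6 mm thick, one 42 above the other: neck 8 long, 9 high, then a lip 5 long from the neck's top to 12 below its underside. Fitted, it keeps 2 mm of play. Axes as guide2
- rack0: sample rack, purple tube caps: white block on a grey base, 124 (x) by 52 (y) mm, 72 high, row of capped tubes along its middle standing to 94. Origin: centre of its underside, z up; either end may face the back. Grip across the 52 mm, 60 above its underside (clears fitted guides, whose blades are 36 high). 0.34 kg; None if absent
- rack1: sample rack, orange tube caps: white block on a grey base, 124 (x) by 52 (y) mm, 72 high, row of capped tubes along its middle standing to 94. Origin: centre of its underside, z up; either end may face the back. Grip across the 52 mm, 60 above its underside (clears fitted guides, whose blades are 36 high). 0.34 kg; None if absent
- rack2: sample rack, light blue tube caps: white block on a grey base, 124 (x) by 52 (y) mm, 72 high, row of capped tubes along its middle standing to 94. Origin: centre of its underside, z up; either end may face the back. Grip across the 52 mm, 60 above its underside (clears fitted guides, whose blades are 36 high). 0.34 kg; None if absent
- reagent: bystander: amber bottle, 60 across, 130 high; origin under its centre
- beaker: bystander: glass beaker, 70 across, 85 high; origin under its centre
- swabs: bystander: cardboard box 70 x 120 x 55; origin under its centre
- tipbox: bystander: blue tip box with clear lid, 82 x 117 x 55; origin under its centre

How it is judged:
By the outcome, as a careful person would: the job done as asked, in the order asked, and still so for the second after the job is handed in, with the robot touching nothing.
Of guide0, guide1, guide2 only 2 to 3 are there at a start; the rules pass over those that are not, and their reading is None.
Of rack0, rack1, rack2 only 2 to 3 are there at a start; the rules pass over those that are not, and their reading is None.
At some moment in a run one of rack0, rack1, rack2 may be knocked a few centimetres aside while the robot is not near it.
It also fails if it takes over 210 s, if anything falls off the work surface, if the arm or the gripper's body presses on something with over 40 N, if the wrist force passes 120 N, or if a joint passes its speed limit or range.

ROBOT

A 6-joint arm with a two-finger parallel gripper is mounted at the origin on the work surface. World frame = base frame: x ahead of the robot, y to its left, z up, the work surface at z = 0. Lengths are in mm, angles in rad, forces in N, time in s.
With the tool pointing down it reaches from about 275 to 850 mm from the base axis. Payload 5.2 kg.
Tool frame: the origin (TCP) lies midway between the tips of the shut fingers; the grasp point (between the pads) lies 19 mm behind it; z points along the fingers, y is the direction in which the jaws open and shut (so a half turn about z gives the same grasp; the last joint's range is limited). The gripper opens to 85 mm and grips with 20 to 120 N. Pads are 22 mm wide; open, the fingers measure 114 mm over their backs; the gripper's body (76 mm by 85 mm) begins 54 mm behind the grasp point. The pads swing forward as they close: fully open they stand 13 mm farther back than shut.
Start: joints at [1.131, 0.259, 1.535, -0, 1.348, -0.203], TCP at [129.003, 534.662, 231.31] pointing down, gripper open.
Joint ranges: [-3.14, 3.14], [-0.91, 2.08], [0.19, 2.58], [-1.22, 4.36], [0.22, 2.71], [-3.12, 3.12]. Speed limits (rad/s): [2.57, 2.57, 3.14, 3.14, 3.14, 3.14].

INTERFACE

Orientations are given as a unit quaternion [x, y, z, w].
In Python, from station import robot, snapshot, finish_job gives the robot as it stands.
- The arm moves only by the shell command python3 -m crank 'ROWS'. ROWS is JSON, a list of rows, each a list of 7 numbers: the closure, from -1 (fully open) to 1 (shut), then the shift along the world's x, y, z each as a share of 0.12 m, from -1 to 1, then the turn, a rotation vector about the world's x, y, z each as a share of 180 degrees, from -1 to 1. A call has exactly 8 rows; each row is the pose to reach, as a shift and turn from the pose commanded when the call began, turning the shorter way round; what a row does not reach only later rows make up. A row lasts 1/8 s, in which the tool goes at most 62.5 mm and 10.7 degrees, less where a joint would pass 70% of its speed; a pose out of reach is approached as far as the arm can. A call with a number of a shift or a turn outside -1 to 1 is refused whole. A call with a gripper value outside its range is refused whole. The fingers move at their own pace and stop on an object; the grip force is fixed at half the most. Time passes only in rows, so rows that repeat a pose let the fingers close, or fill a call up. It gives the time, the measured TCP pose, the force and the opening at its end, in the units of the state.
- robot.get_obs(): the state, without advancing time (a new reading comes with each control period).
- snapshot(name): name is "side" or "top"; returns a dict with "frame" (480x640x3 uint8, red, green, blue), "vfov" (degrees; the focal length in pixels is half the picture's height over the tangent of half this angle, whatever the lens; pixels are square), "cx", "cy" (the principal point, pixels), "R" (3x3) and "t" (3): a world point X has camera coordinates R X + t. Camera axes: x right, y down, z forward; pixel columns grow to the right and rows downward; lengths in mm; the calibration is good to about 2 mm. A picture is of the moment at which its call begins. There is no depth.
- finish_job(): hands the job in, once; it reports no verdict.
The state is a dict: "clock": time; "qpos": joint angles; "joint_velocities": joint speeds; "joint_efforts": joint torques, N m; "position": TCP position; "orientation": TCP orientation; "force": force on the tool from outside, world axes, zero at the start; "torque": the same for the moment, N m; "width": finger opening in mm.
Only numpy, scipy, OpenCV 4.12 (cv2) and the standard library are available. Lean on these libraries where they do the work, as an engineer would, in place of code of your own. Each camera call takes 0.05 s, during which the arm holds its last target.

## Working session

There is one attempt and no reset: what is moved stays moved. The work goes in short steps, Python scripts to look and compute and a shell command to move; the robot and the scene stay as the last step left them, time stands still between calls to the robot, and variables do not carry over. Pictures are saved under pics/ and viewed, and the job is handed in when it is done.

```bash
ls; mkdir -p pics; cat > h.py <<'E'
import numpy as np, cv2
from station import robot, snapshot, finish_job
def snap(n,f):
    s=snapshot(n); cv2.imwrite('pics/%s.png'%f, cv2.cvtColor(s['frame'],cv2.COLOR_RGB2BGR))
    np.save('pics/%s.npy'%f,dict(R=np.array(s['R']),t=np.array(s['t']),vf=s['vfov'],cx=s['cx'],cy=s['cy']),allow_pickle=True)
def cam(f): return np.load('pics/%s.npy'%f,allow_pickle=True).item()
def back(f,u,v,z):
    c=cam(f); F=240/np.tan(np.radians(c['vf'])/2)
    d=c['R'].T@np.array([(u-c['cx'])/F,(v-c['cy'])/F,1]); C=-c['R'].T@c['t']
    return C+d*(z-C[2])/d[2]
def proj(f,X):
    c=cam(f); F=240/np.tan(np.radians(c['vf'])/2); p=c['R']@np.array(X,float)+c['t']
    return np.array([F*p[0]/p[2]+c['cx'],F*p[1]/p[2]+c['cy']])
def crop(f,u0,v0,u1,v1,k,o):
    im=cv2.imread('pics/%s.png'%f)[v0:v1,u0:u1]
    cv2.imwrite('pics/%s.png'%o,cv2.resize(im,None,fx=k,fy=k,interpolation=cv2.INTER_CUBIC))
E
python3 - <<'E'
from h import *
snap('top','t0');snap('side','s0')
for n in('t0','s0'):
    c=cam(n);print(c, -c['R'].T@c['t'])
print(robot.get_obs())
E
```

```text
pics
{'R': array([[-0.01976237, -0.99978371, -0.0064788 ],
       [-0.99050346,  0.02045996, -0.13595693],
       [ 0.13606008,  0.00373044, -0.99069356]]), 't': array([   9.97730265,  519.32612975, 1525.19139154]), 'vf': 43.46184348362362, 'cx': 316.988775052285, 'cy': 234.06230617636183} [ 307.07384314   -6.33987877 1581.66792255]
{'R': array([[ 0.87634505, -0.48149171, -0.01360487],
       [-0.36487321, -0.64512321, -0.67132971],
       [ 0.31446288,  0.59328052, -0.74103396]]), 't': array([-456.89377756,  223.99535526, 1398.06864266]), 'vf': 45.041788130838775, 'cx': 324.0456572029719, 'cy': 237.67699996942073} [  42.48581786 -904.93284891 1180.17510014]
{'clock': 0.1, 'qpos': array([ 1.13121705e+00,  2.59270361e-01,  1.53594901e+00,  1.66130894e-05,
        1.34802915e+00, -2.02810794e-01]), 'joint_velocities': array([-3.28248779e-04, -5.21193212e-04, -3.09518152e-03,  8.57535123e-05,
       -1.02410210e-04,  2.78957161e-03]), 'joint_efforts': array([ 1.13858256e-03, -4.46970391e+01, -2.91251135e+01, -3.99356240e-04,
        6.24351946e-03, -2.85564272e-05]), 'position': array([128.78246701, 534.22693155, 230.56759559]), 'orientation': array([ 1.18109700e-01,  9.93000208e-01, -7.83037900e-04, -2.69065721e-04]), 'force': array([-0.21624903, -0.81029333, -0.18781699]), 'torque': array([-0.0286385 , -0.03802876, -0.02305967]), 'width': 85.70896754431315}
```

View pics/t0.png

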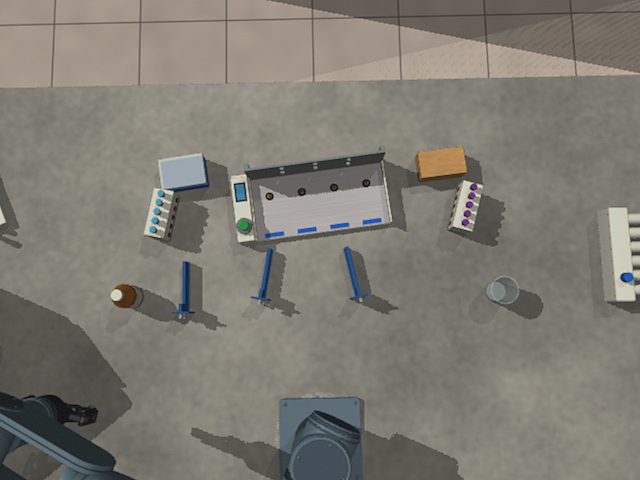

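View pics/s0.png

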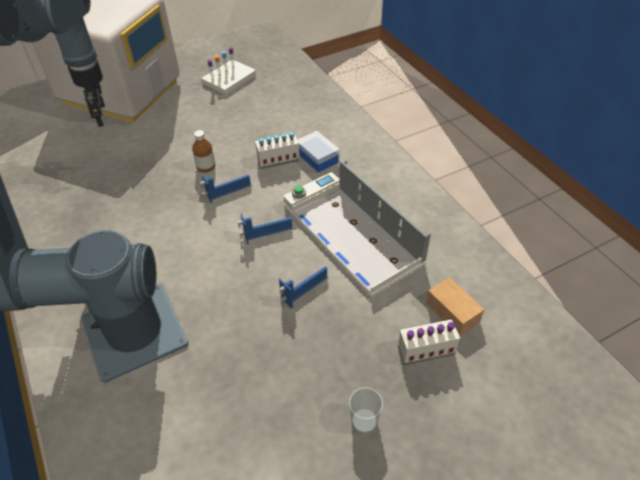

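```bash
python3 - <<'E'
from h import *
crop('t0',220,140,400,250,4.4,'c1')
crop('t0',140,235,380,330,3.3,'c2')
E
```

```text
(no output)
```

View pics/c1.png

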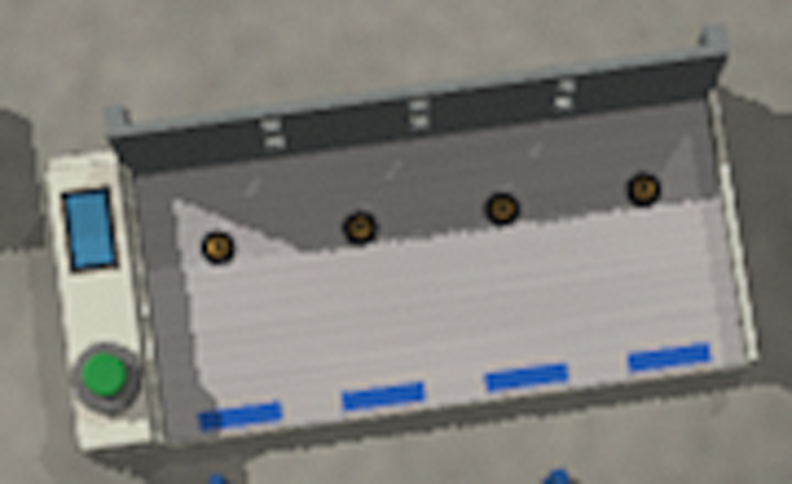

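View pics/c2.png

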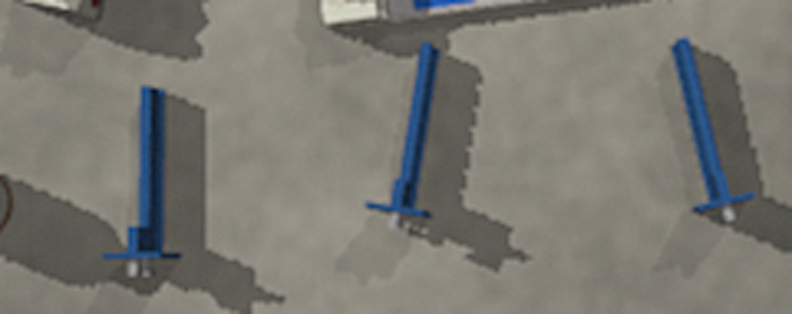

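```bash
python3 - <<'E'
from h import *
crop('s0',280,155,435,300,5.1,'d1')
crop('s0',190,120,345,310,3.15*1.0,'d2')
crop('t0',225,140,315,250,5.4,'c3')
crop('t0',305,140,395,250,5.4,'c4')
E
```

```text
(no output)
```

View pics/d1.png

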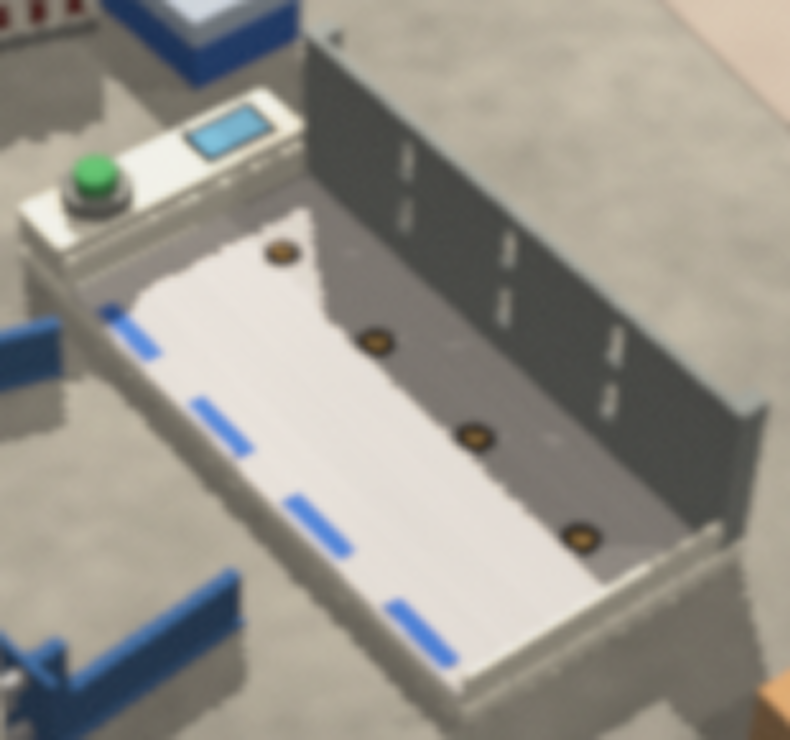

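View pics/d2.png

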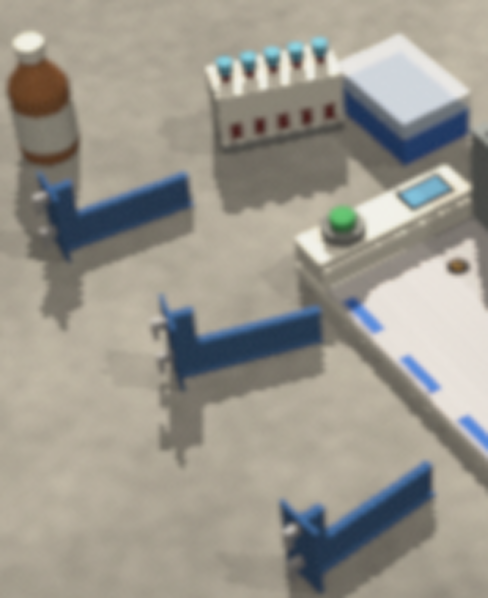

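View pics/c3.png

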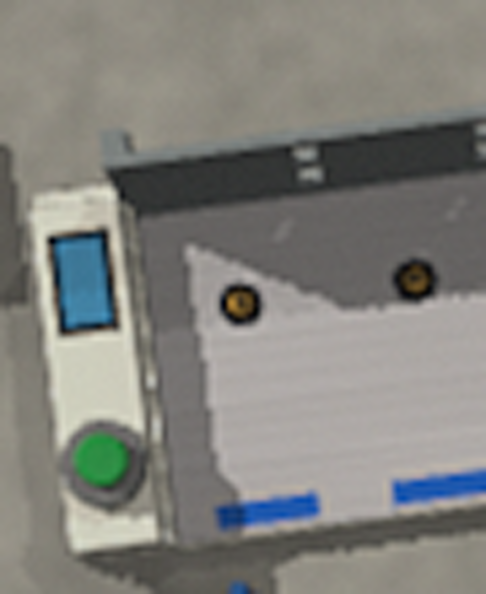

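View pics/c4.png

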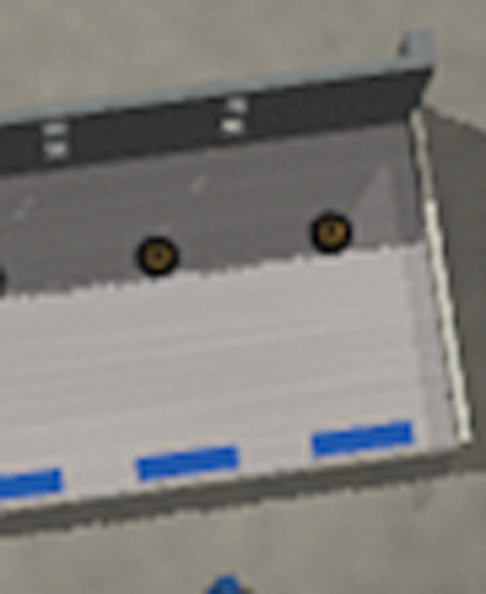

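```bash
cat > fitbay.py <<'E'
from h import *
from scipy.optimize import least_squares
def P(o,k,u,v): return ((u+.5)/k-.5+o[0],(v+.5)/k-.5+o[1])
obs=[]
for (n,o,u,v),y in zip([('t0',(225,140),240,303),('t0',(225,140),414,279),('t0',(305,140),158,256),('t0',(305,140),331,232)],[129,43,-43,-129]):
    obs.append((n,(30,y,21),P(o,5.4,u,v)))
for (u,v),y in zip([(282,252),(376,342),(476,437),(580,538)],[129,43,-43,-129]):
    obs.append(('s0',(30,y,21),P((280,155),5.1,u,v)))
for (u,v),X in zip([(407,160),(405,215),(509,249),(503,308),(616,346),(610,402)],[(83,86,97.5),(83,86,55.5),(83,0,97.5),(83,0,55.5),(83,-86,97.5),(83,-86,55.5)]):
    obs.append(('s0',X,P((280,155),5.1,u,v)))
for o,u,v,X in [((225,140),311,152,(83,86,97.5)),((225,140),312,172,(83,86,55.5)),((305,140),56,131,(83,0,97.5)),((305,140),56,150,(83,0,55.5)),((305,140),236,105,(83,-86,97.5)),((305,140),233,126,(83,-86,55.5))]:
    obs.append(('t0',X,P(o,5.4,u,v)))
def W(p,X):
    c,s=np.cos(p[2]),np.sin(p[2]); return [p[0]+c*X[0]-s*X[1],p[1]+s*X[0]+c*X[1],X[2]]
def res(p,sel): return np.concatenate([proj(n,W(p,X))-q for n,X,q in obs if n in sel])
if __name__=='__main__':
  for sel in (['t0'],['s0'],['t0','s0']):
    r=least_squares(res,[600,0,0.1],args=(sel,),loss='soft_l1'); print(r.x,np.degrees(r.x[2])); print(np.round(r.fun.reshape(-1,2),1).tolist() if len(sel)==2 else '')
E
python3 fitbay.py
```

```text
[ 6.09923929e+02 -8.17087031e+00  1.12229003e-01] 6.430248227010325

[ 6.07492150e+02 -1.18210060e+01  1.15259321e-01] 6.603872616572822

[ 6.09168336e+02 -9.27158765e+00  1.14030426e-01] 6.533462160329106
[[0.7, 0.7], [0.8, 0.9], [0.4, 0.8], [0.6, 1.0], [0.0, -0.3], [-0.1, -0.3], [-0.4, -0.3], [-0.1, -0.2], [0.3, -1.2], [0.2, -0.9], [0.1, -1.0], [0.4, -1.5], [0.1, -1.2], [-0.1, -1.1], [-0.7, 0.0], [0.2, 0.3], [0.2, -0.6], [0.4, -0.0], [0.6, -0.2], [0.4, 0.1]]
```

```bash
python3 - <<'E'
from h import *
g=[(160,250,215,325),(240,240,295,315),(330,240,385,315)]
ims=[cv2.resize(cv2.imread('pics/t0.png')[a[1]:a[3],a[0]:a[2]],None,fx=7.27*.66,fy=7.27*.66,interpolation=cv2.INTER_CUBIC) for a in g]
k=4.8
ims=[cv2.resize(cv2.imread('pics/t0.png')[a[1]:a[3],a[0]:a[2]],None,fx=k,fy=k,interpolation=cv2.INTER_CUBIC) for a in g]
cv2.imwrite('pics/g1.png',np.hstack(ims)); print([i.shape for i in ims])
g=[(195,165,260,215),(235,205,300,255),(272,255,337,310)]
k=6
ims=[cv2.resize(cv2.imread('pics/s0.png')[a[1]:a[1]+50,a[0]:a[2]],None,fx=k,fy=k,interpolation=cv2.INTER_CUBIC) for a in g]
a=g[2];ims[2]=cv2.resize(cv2.imread('pics/s0.png')[260:310,a[0]:a[2]],None,fx=k,fy=k,interpolation=cv2.INTER_CUBIC)
cv2.imwrite('pics/g2.png',np.vstack([np.hstack(ims[:2]),np.hstack([ims[2],ims[2]*0])]))
E
```

```text
[(360, 264, 3), (360, 264, 3), (360, 264, 3)]
```

View pics/g1.png

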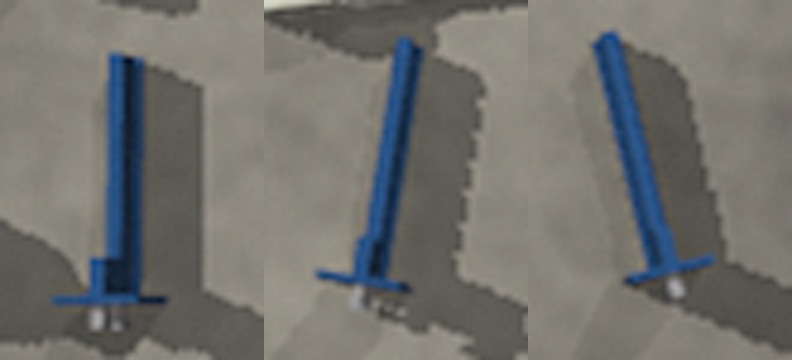

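View pics/g2.png

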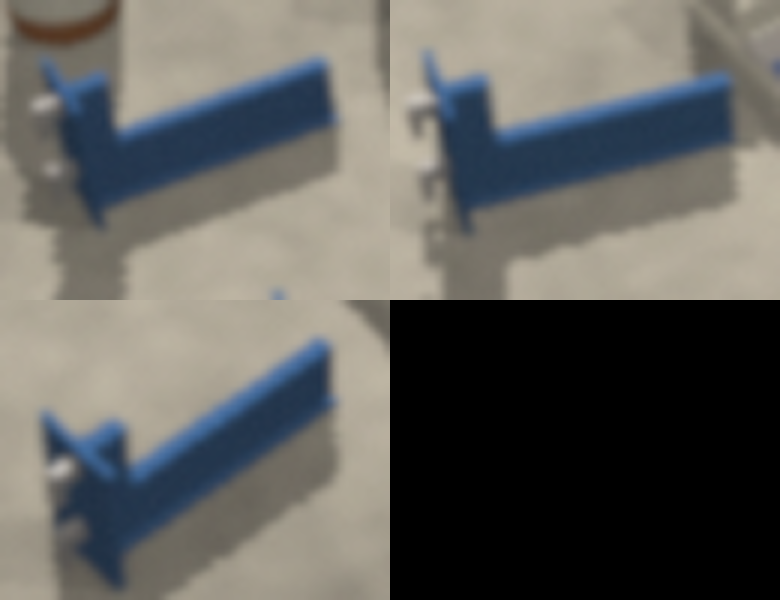

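```bash
cat > fitg.py <<'E'
from h import *
from fitbay import P,W
from scipy.optimize import least_squares
T={'A':((160,250),[(54,299,66,-22,78),(166,299,66,22,78),(117,56,-66,0,36)]),
'B':((240,240),[(53,273,66,-22,78),(145,289,66,22,78),(140,41,-66,0,36)]),
'C':((330,240),[(100,282,66,-22,78),(186,260,66,22,78),(78,36,-66,0,36)])}
S={'A':((195,165),[(45,62,66,-22,78),(102,228,66,22,0),(323,62,-66,0,36)]),
'B':((235,205),[(38,52,66,-22,78),(77,232,66,22,0),(338,78,-66,0,36)]),
'C':((272,260),[(43,112,66,-22,78),(122,287,66,22,0),(323,42,-66,0,36)])}
for g in 'ABC':
    o=[('t0',x[2:],P(T[g][0],4.8,*x[:2])) for x in T[g][1]]; o2=[('s0',x[2:],P(S[g][0],6,*x[:2])) for x in S[g][1]]
    for q in (o,o2,o+o2):
        r=least_squares(lambda p:np.concatenate([proj(n,W(p,X))-z for n,X,z in q]),[400,0,3.1]);print(g,np.round(r.x,3),np.round(r.fun,1).tolist())
E
python3 fitg.py
python3 - <<'E'
from h import *
from scipy.spatial.transform import Rotation as R
r=robot.get_obs();print(R.from_quat(r['orientation']).as_matrix().round(3))
E
```

```text
A [390.985 340.073   3.19 ] [2.7, 0.9, -2.9, -0.4, 0.2, -0.5]
A [388.916 342.233   3.14 ] [-0.4, -0.5, 0.0, 0.7, 0.3, -0.2]
A [390.004 340.7     3.177] [2.1, 1.2, -3.5, 0.2, 0.3, -0.1, 0.2, 0.3, 1.2, 1.3, 0.5, -0.5]
B [420.67  134.051   2.993] [0.7, 0.7, -0.9, -0.4, 0.2, -0.3]
B [419.776 133.164   2.961] [-0.3, -0.5, 0.2, 0.4, 0.1, 0.0]
B [420.31  133.781   2.983] [0.6, 0.7, -1.1, -0.2, 0.6, -0.1, -0.3, -0.3, 0.6, 0.5, 0.0, -0.5]
C [420.071 -88.607   3.362] [0.4, -0.1, -0.3, 0.3, -0.1, -0.2]
C [420.054 -91.203   3.359] [-0.2, -0.2, -0.1, 0.6, 0.3, -0.4]
C [420.172 -89.674   3.361] [0.8, -0.1, 0.1, 0.3, 0.4, -0.3, -0.4, -0.6, -0.3, 0.1, 0.0, -0.9]
[[-0.972  0.235 -0.001]
 [ 0.235  0.972 -0.001]
 [ 0.    -0.002 -1.   ]]
```

```bash
sed -i 's/(166,299,66,22,78),/(166,299,66,22,10),/; s/(145,289,66,22,78),/(145,289,66,22,10),/' fitg.py; python3 fitg.py
```

```text
A [391.287 343.763   3.142] [-0.1, 0.4, 0.0, 0.2, 0.0, -0.6]
A [388.916 342.233   3.14 ] [-0.4, -0.5, 0.0, 0.7, 0.3, -0.2]
A [390.349 343.448   3.142] [0.1, 0.8, 0.2, 0.6, 0.1, -0.3, -0.0, -0.9, 0.4, 0.3, 0.6, -0.6]
B [421.27  135.535   2.975] [-0.3, 0.2, 0.3, 0.2, 0.1, -0.4]
B [419.776 133.164   2.961] [-0.3, -0.5, 0.2, 0.4, 0.1, 0.0]
B [420.701 134.814   2.97 ] [-0.1, 0.4, 0.4, 0.5, 0.5, -0.2, -0.3, -0.8, 0.4, 0.0, 0.1, -0.6]
C [420.071 -88.607   3.362] [0.4, -0.1, -0.3, 0.3, -0.1, -0.2]
C [420.054 -91.203   3.359] [-0.2, -0.2, -0.1, 0.6, 0.3, -0.4]
C [420.172 -89.674   3.361] [0.8, -0.1, 0.1, 0.3, 0.4, -0.3, -0.4, -0.6, -0.3, 0.1, 0.0, -0.9]
```

```bash
python3 -m crank '[[-1,0.3,-0.2,0,0,0,0.03],[-1,0.6,-0.4,0,0,0,0.0756],[-1,0.9,-0.7,0,0,0,0.0756],[-1,1,-0.8,0,0,0,0.0756],[-1,1,-0.8,0,0,0,0.0756],[-1,1,-0.8,0,0,0,0.0756],[-1,1,-0.8,0,0,0,0.0756],[-1,1,-0.8,0,0,0,0.0756]]'
python3 -m crank '[[-1,0.3,-0.2,0,0,0,0],[-1,0.6,-0.4,0,0,0,0],[-1,0.9,-0.7,-0.4,0,0,0],[-1,1,-0.797,-0.8,0,0,0],[-1,1,-0.797,-0.8,0,0,0],[-1,1,-0.797,-0.8,0,0,0],[-1,1,-0.797,-0.8,0,0,0],[-1,1,-0.797,-0.8,0,0,0]]'
python3 -m crank '[[-1,0.22,0,0,0,0,0],[-1,0.22,0,-0.2,0,0,0],[-1,0.22,0,-0.4,0,0,0],[-1,0.22,0,-0.4,0,0,0],[-1,0.22,0,-0.4,0,0,0],[-1,0.22,0,-0.4,0,0,0],[-1,0.22,0,-0.4,0,0,0],[-1,0.22,0,-0.4,0,0,0]]'
python3 - <<'E'
from h import *
snap('top','t1');snap('side','s1')
crop('t1',140,220,280,340,5,'c5')
crop('s1',160,100,300,240,5,'c6')
E
```

```text
clock: 1.1
position: [248.3, 439.2, 231.3]
orientation: [-0.001, 1.0, 0.0, -0.0]
force: [0.4, -0.3, -0.3]
width: 85.1
clock: 2.1
position: [369.2, 344.2, 136.9]
orientation: [-0.001, 1.0, 0.001, 0.001]
force: [0.3, 0.0, -0.1]
width: 85.8
clock: 3.1
position: [395.6, 343.1, 87.7]
orientation: [-0.0, 1.0, 0.0, 0.0]
force: [0.7, 0.2, 0.3]
width: 85.4
```

View pics/c5.png

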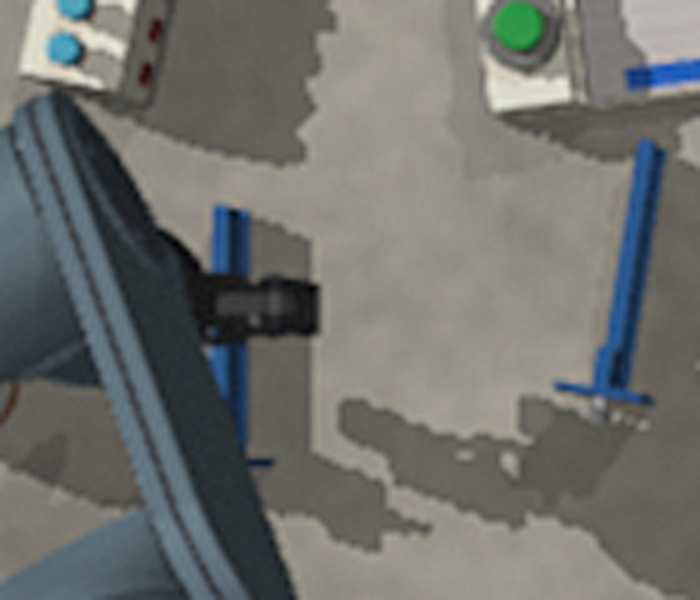

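View pics/c6.png

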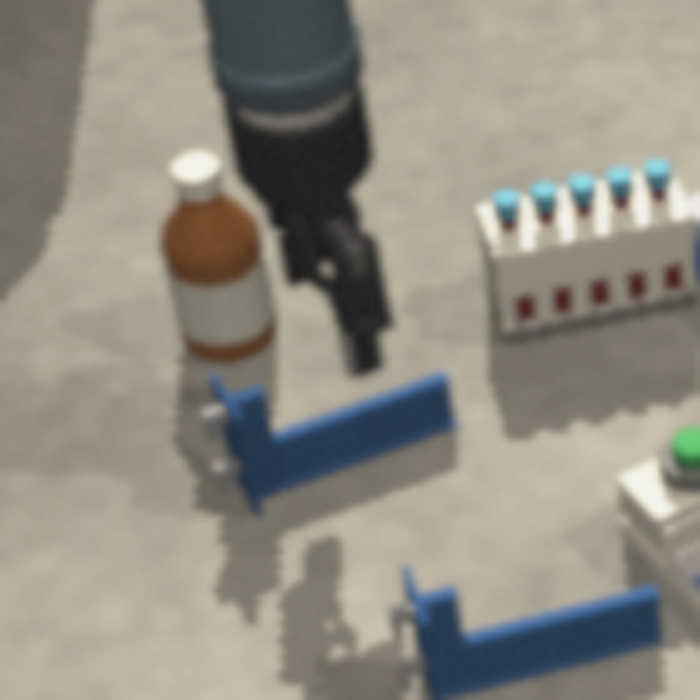

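```bash
python3 -m crank '[[-1,0,0,-0.2,0,0,0],[-1,0,0,-0.4,0,0,0],[-1,0,0,-0.55,0,0,0],[-1,0,0,-0.64,0,0,0],[-1,0,0,-0.64,0,0,0],[0.5,0,0,-0.64,0,0,0],[1,0,0,-0.64,0,0,0],[1,0,0,-0.64,0,0,0]]'
python3 -m crank '[[1,0,0,0,0,0,0],[1,0,0,0,0,0,0],[1,0,0,0,0,0,0],[1,0,0,0,0,0,0],[1,0,0,0.2,0,0,0],[1,0,0,0.4,0,0,0],[1,0,0,0.6,0,0,0],[1,0,0,0.6,0,0,0]]'
```

```text
clock: 4.2
position: [395.7, 343.2, 11.1]
orientation: [-0.0, 1.0, 0.0, 0.0]
force: [0.1, 0.5, -0.4]
width: 32.1
clock: 5.2
position: [396.4, 343.5, 83.6]
orientation: [-0.0, 1.0, 0.001, 0.001]
force: [0.3, -0.4, -0.9]
width: 6.3
```

```bash
python3 -m crank '[[1,0,-0.1,0.2,0,0,-0.04],[1,0.1,-0.2,0.4,0,0,-0.1],[1,0.2,-0.4,0.5,0,0,-0.16],[1,0.3,-0.6,0.5,0,0,-0.22],[1,0.4,-0.8,0.5,0,0,-0.28],[1,0.5,-0.83,0.5,0,0,-0.33],[1,0.5,-0.83,0.5,0,0,-0.39],[1,0.5,-0.83,0.5,0,0,-0.444]]'
python3 -m crank '[[1,0,-0.1,0,0,0,-0.05],[1,0.1,-0.2,0,0,0,-0.1],[1,0.2,-0.4,0,0,0,-0.16],[1,0.3,-0.6,0,0,0,-0.22],[1,0.4,-0.8,0,0,0,-0.28],[1,0.5,-0.92,0,0,0,-0.33],[1,0.5,-0.92,0,0,0,-0.39],[1,0.5,-0.92,0,0,0,-0.444]]'
python3 -m crank '[[1,0.1,-0.1,0,0,0,-0.04],[1,0.2,-0.2,0,0,0,-0.075],[1,0.3,-0.4,0,0,0,-0.075],[1,0.425,-0.51,0,0,0,-0.075],[1,0.425,-0.51,0,0,0,-0.075],[1,0.425,-0.51,0,0,0,-0.075],[1,0.425,-0.51,0,0,0,-0.075],[1,0.425,-0.51,0,0,0,-0.075]]'
python3 - <<'E'
from h import *
snap('top','t2');snap('side','s2')
crop('t2',225,120,375,240,5.3,'c7')
crop('s2',270,130,420,280,4,'c8')
from scipy.spatial.transform import Rotation as R
r=robot.get_obs();print(r['position'],R.from_quat(r['orientation']).as_matrix().round(3),r['qpos'])
E
```

```text
clock: 6.2
position: [454.7, 242.8, 140.5]
orientation: [0.644, 0.765, -0.001, -0.001]
force: [0.4, -0.7, -0.7]
width: 6.9
clock: 7.2
position: [514.6, 132.5, 140.4]
orientation: [0.985, 0.172, -0.002, -0.0]
force: [-0.1, -1.2, -1.3]
width: 7.1
clock: 8.2
position: [566.1, 72.4, 142.6]
orientation: [0.998, 0.059, 0.0, -0.0]
force: [0.1, 1.2, -1.0]
width: 7.0
[566.21495707  72.23883445 142.66779926] [[ 0.993  0.117  0.   ]
 [ 0.117 -0.993  0.   ]
 [ 0.    -0.    -1.   ]] [-6.85023248e-02  3.68147369e-01  1.60841750e+00  8.02694501e-05
  1.16484645e+00  1.38474836e+00]
```

View pics/c7.png

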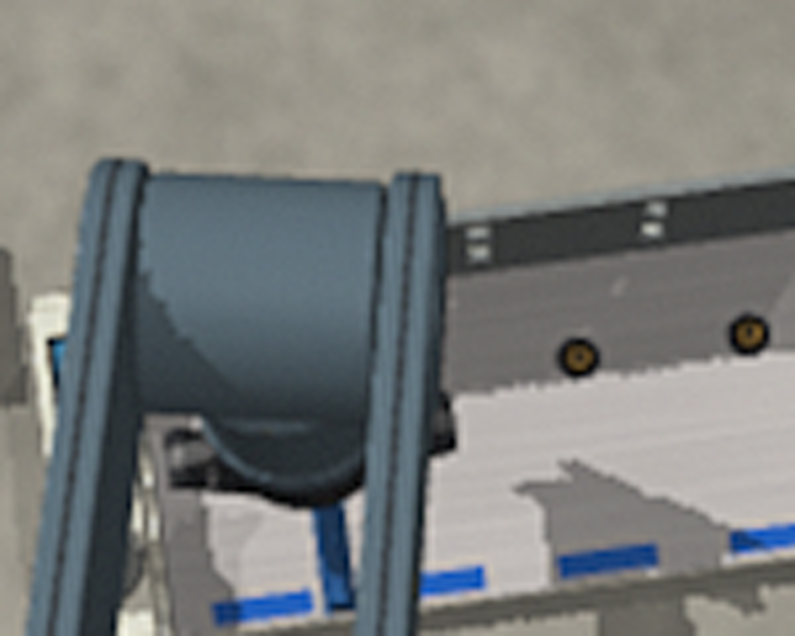

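View pics/c8.png

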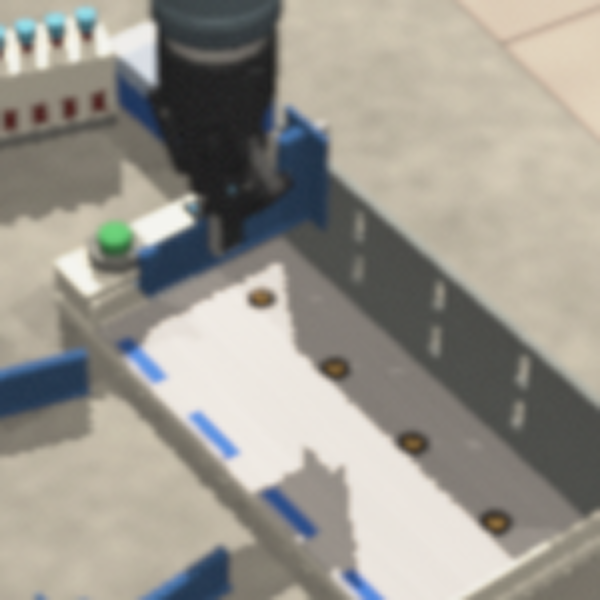

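```bash
cat > rel.py <<'E'
from h import *
from fitbay import P
def GW(g,X):
    c,s=np.cos(g[3]),np.sin(g[3]); return [g[0]+c*X[0]-s*X[1],g[1]+s*X[0]+c*X[1],g[2]+X[2]]
E
python3 - <<'E'
from rel import *
a=np.arctan2(.117,.993)
g=[566.2+5*np.cos(a),72.2+5*np.sin(a),142.6-10.5,a]
for X,(u,v) in [((66,-22,0),(318,226)),((68,-22,78),(325,130)),((-66,0,36),(140,254)),((-66,-8,0),(148,293))]:
    print('s',X,proj('s2',GW(g,X)),P((270,130),4,u,v))
for X,(u,v) in [((-66,-4,36),(343,606)),((-66,4,36),(326,606)),((-66,-8,0),(355,606))]:
    print('t',X,proj('t2',GW(g,X)),P((225,120),5.3,u,v))
E
```

```text
s (66, -22, 0) [351.66751642 186.50799269] (349.125, 186.125)
s (68, -22, 78) [352.95458228 163.69875551] (350.875, 162.125)
s (-66, 0, 36) [305.39153593 192.30549216] (304.625, 193.125)
s (-66, -8, 0) [307.66009432 204.20325339] (306.625, 202.875)
t (-66, -4, 36) [290.76044161 232.56114142] (289.311320754717, 233.93396226415095)
t (-66, 4, 36) [287.41613977 233.02068592] (286.10377358490564, 233.93396226415095)
t (-66, -8, 0) [293.126835  234.3874249] (291.57547169811323, 233.93396226415095)
```

```bash
python3 -m crank '[[1,0,0,-0.2,0,0,0],[1,0,0,-0.4,0,0,0],[1,0,0,-0.6,0,0,0],[1,0,0,-0.75,0,0,0],[1,0,0,-0.8,0,0,0],[1,0,0,-0.8,0,0,0],[1,0,0,-0.8,0,0,0],[1,0,0,-0.8,0,0,0]]'
python3 - <<'E'
from h import *
snap('top','t3');snap('side','s3')
crop('t3',225,140,325,240,6,'c7b')
crop('s3',280,150,380,250,6,'c8b')
E
```

```text
clock: 9.3
position: [567.0, 71.8, 47.4]
orientation: [0.998, 0.058, 0.001, 0.0]
force: [0.2, -0.6, -1.4]
width: 6.6
```

View pics/c7b.png

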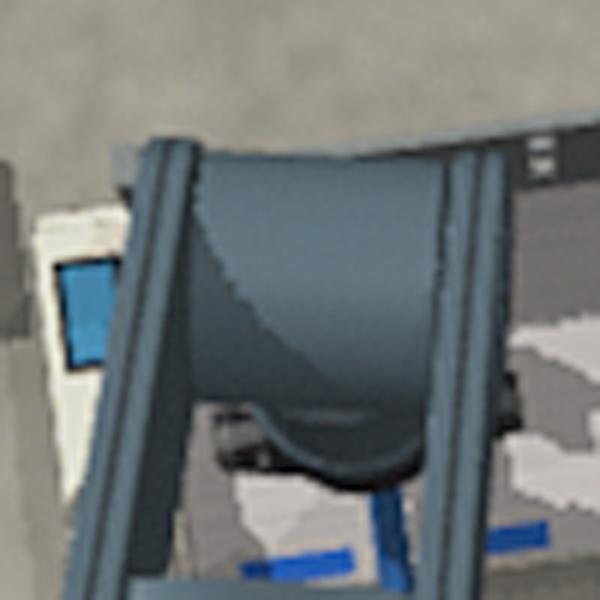

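View pics/c8b.png

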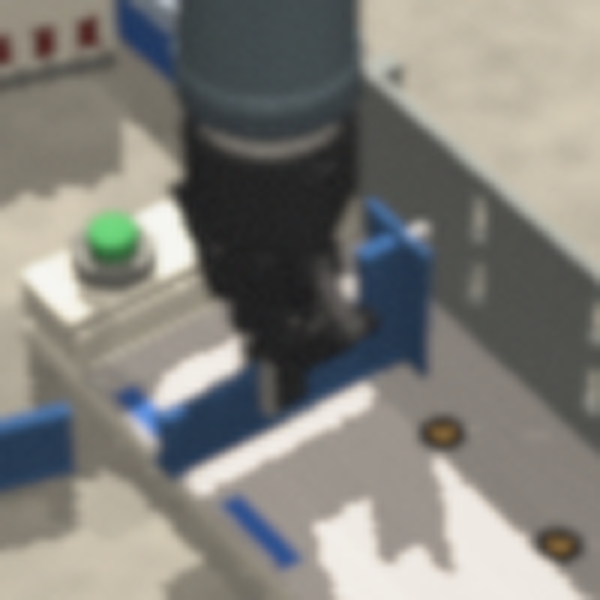

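```bash
cat > rel2.py <<'E'
from rel import *
from fitbay import obs,W
from scipy.optimize import least_squares
def gfit(f,z,yaw,pts,x0,free=True):
    def r(p): return np.concatenate([proj(f,GW([p[0],p[1],z,yaw],X))-q for X,q in pts])
    s=least_squares(r,x0,loss='soft_l1'); return s.x,np.round(s.fun,1)
def bfit(sel,yaw,which=None):
    o=[q for q in obs if q[0]==sel and (which is None or which(q[1]))]
    return least_squares(lambda p:np.concatenate([proj(n,W([p[0],p[1],yaw],X))-q for n,X,q in o]),[600,0]).x
E
python3 - <<'E'
from rel2 import *
a=np.radians(6.65)
pts=[((-66,0,36),P((280,150),6,160,432)),((66,-22,0),P((280,150),6,425,372)),((66,22,78),P((280,150),6,370,203)),((-66,-8,0),P((280,150),6,174,474)),((80.5,0,69),P((280,150),6,424,228))]
print(gfit('s3',36.9,a,pts,[570,72]))
print(gfit('s3',36.9,a,pts[:4],[570,72]))
pt=[((-66,4,36),P((225,140),6,374,592)),((-66,-4,36),P((225,140),6,394,590))]
print(gfit('t3',36.9,a,pt,[570,72]))
print('cmd',567+5*np.cos(a),71.8+5*np.sin(a))
for s in 't0','s0': print(s,bfit(s,.114),bfit(s,.114,lambda X:X[2]<30),bfit(s,.114,lambda X:X[2]>30))
E
```

```text
(array([569.01950343,  71.50079549]), array([-0. , -2.6,  0.1,  0.8,  0. , -0.6, -0.2,  1.4,  0.1, -0. ]))
(array([569.09315946,  71.46355684]), array([ 0. , -2.6,  0.1,  0.8,  0.1, -0.6, -0.2,  1.4]))
(array([571.06702484,  78.97220906]), array([ 0.1,  0. , -0.1, -0. ]))
cmd 571.9663604288969 72.37901993945493
t0 [609.9433187   -8.36710269] [611.44264316  -7.68832037] [608.99247728  -8.79318833]
s0 [607.5056383 -11.7168521] [609.03468231 -10.30216075] [606.4323748  -12.72159113]
```

```bash
python3 -m crank '[[1,0,-0.01,-0.007,0,0,0],[1,0.05,0,-0.007,0,0,0],[1,0.1,0,-0.007,0,0,0],[1,0.15,0.005,-0.007,0,0,0],[1,0.2,0.01,-0.007,0,0,0],[1,0.217,0.013,-0.007,0,0,0],[1,0.217,0.013,-0.007,0,0,0],[1,0.217,0.013,-0.007,0,0,0]]'
python3 - <<'E'
from h import *
snap('side','s4')
crop('s4',300,150,400,250,6,'c8c')
E
```

```text
clock: 10.4
position: [592.2, 73.4, 45.6]
orientation: [0.998, 0.058, -0.0, -0.0]
force: [0.6, 0.3, -1.7]
width: 7.2
```

View pics/c8c.png

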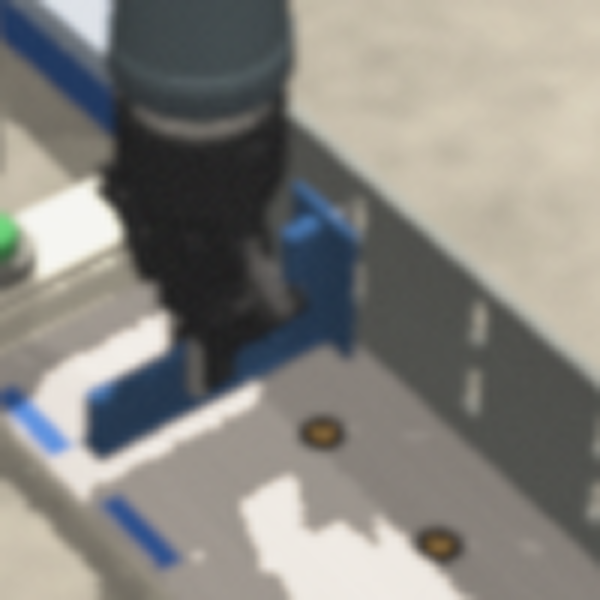

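```bash
python3 -m crank '[[1,0.01,0.001,0,0,0,0],[1,0.02,0.002,0,0,0,0],[1,0.03,0.003,0,0,0,0],[1,0.04,0.005,0,0,0,0],[1,0.05,0.006,0,0,0,0],[1,0.06,0.007,0,0,0,0],[1,0.066,0.008,0,0,0,0],[1,0.066,0.008,0,0,0,0]]'
```

```text
clock: 11.45
position: [600.4, 74.3, 45.6]
orientation: [0.998, 0.058, -0.0, 0.0]
force: [-0.7, 0.1, -1.2]
width: 7.0
```

```bash
python3 -m crank '[[1,0.01,0.001,0,0,0,0],[1,0.02,0.002,0,0,0,0],[1,0.03,0.003,0,0,0,0],[1,0.035,0.004,0,0,0,0],[1,0.04,0.005,0,0,0,0],[1,0.045,0.005,0,0,0,0],[1,0.045,0.005,0,0,0,0],[1,0.045,0.005,0,0,0,0]]'
```

```text
clock: 12.45
position: [605.7, 75.0, 45.7]
orientation: [0.998, 0.058, -0.0, -0.0]
force: [0.1, 0.1, -1.1]
width: 6.8
```

```bash
python3 -m crank '[[1,0.01,0.001,0,0,0,0],[1,0.015,0.002,0,0,0,0],[1,0.02,0.002,0,0,0,0],[1,0.025,0.003,0,0,0,0],[1,0.025,0.003,0,0,0,0],[1,0.025,0.003,0,0,0,0],[1,0.025,0.003,0,0,0,0],[1,0.025,0.003,0,0,0,0]]'
python3 - <<'E'
from h import *
snap('side','s5')
crop('s5',300,150,400,250,6,'c8d')
E
```

```text
clock: 13.45
position: [608.7, 75.3, 45.7]
orientation: [0.998, 0.058, -0.0, 0.0]
force: [0.6, 0.0, -1.5]
width: 6.7
```

View pics/c8d.png

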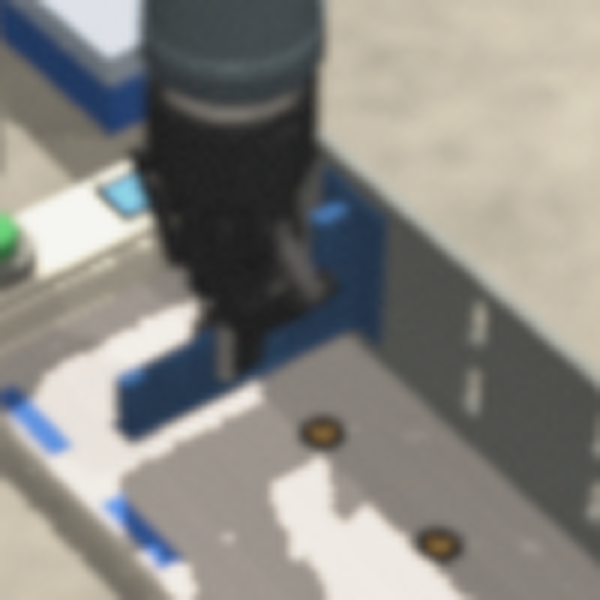

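```bash
python3 -m crank '[[1,0.005,0.001,0,0,0,0],[1,0.01,0.001,0,0,0,0],[1,0.015,0.002,0,0,0,0],[1,0.02,0.002,0,0,0,0],[1,0.02,0.002,0,0,0,0],[1,0.02,0.002,0,0,0,0],[1,0.02,0.002,0,0,0,0],[1,0.02,0.002,0,0,0,0]]'
```

```text
clock: 14.5
position: [608.9, 75.4, 45.5]
orientation: [0.998, 0.059, -0.002, 0.0]
force: [-8.0, -2.3, 3.7]
width: 7.0
```

```bash
python3 -m crank '[[1,-0.015,-0.002,0,0,0,0],[1,-0.015,-0.002,-0.02,0,0,0],[1,-0.015,-0.002,-0.04,0,0,0],[1,-0.015,-0.002,-0.06,0,0,0],[1,-0.015,-0.002,-0.075,0,0,0],[1,-0.015,-0.002,-0.09,0,0,0],[1,-0.015,-0.002,-0.1,0,0,0],[1,-0.015,-0.002,-0.1,0,0,0]]'
```

```text
clock: 15.5
position: [609.0, 75.3, 33.3]
orientation: [0.998, 0.058, -0.0, -0.0]
force: [-4.6, -0.5, -0.5]
width: 7.1
```

```bash
python3 -m crank '[[1,0,0,-0.005,0,0,0],[1,0,0,-0.01,0,0,0],[1,0,0,-0.015,0,0,0],[1,0,0,-0.02,0,0,0],[1,0,0,-0.025,0,0,0],[1,0,0,-0.03,0,0,0],[1,0,0,-0.03,0,0,0],[1,0,0,-0.03,0,0,0]]'
```

```text
clock: 16.5
position: [608.8, 75.3, 31.5]
orientation: [0.998, 0.059, -0.0, 0.0]
force: [-11.3, -0.9, 12.5]
width: 6.7
```

```bash
python3 -m crank '[[1,0,0,0.015,0,0,0],[-0.2,0,0,0.015,0,0,0],[-0.6,0,0,0.015,0,0,0],[-1,0,0,0.015,0,0,0],[-1,0,0,0.015,0,0,0],[-1,0,0,0.3,0,0,0],[-1,0,0,0.6,0,0,0],[-1,0,0,0.9,0,0,0]]'
python3 -m crank '[[-1,-0.1,0.2,0,0,0,0.03],[-1,-0.3,0.4,0,0,0,0.08],[-1,-0.6,0.5,0,0,0,0.13],[-1,-0.8,0.5,0,0,0,0.19],[-1,-1,0.5,0,0,0,0.25],[-1,-1,0.5,0,0,0,0.31],[-1,-1,0.5,0,0,0,0.37],[-1,-1,0.5,0,0,0,0.43]]'
python3 - <<'E'
from h import *
snap('side','s6');snap('top','t6')
crop('s6',300,150,400,250,6,'c8e')
crop('t6',225,140,325,240,6,'c7e')
E
```

```text
clock: 17.5
position: [609.4, 75.3, 139.0]
orientation: [0.998, 0.058, -0.0, -0.0]
force: [0.4, 0.1, -0.0]
width: 85.4
clock: 18.5
position: [489.4, 135.4, 138.2]
orientation: [0.742, 0.67, 0.0, 0.0]
force: [-0.3, 0.8, -0.6]
width: 85.4
```

View pics/c8e.png

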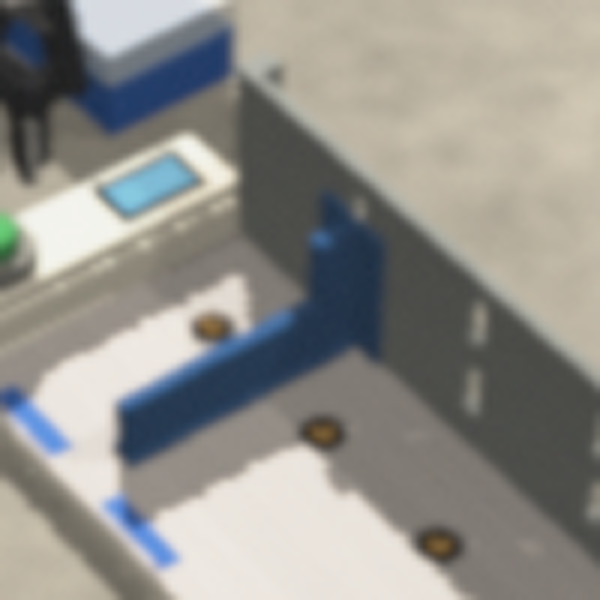

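View pics/c7e.png

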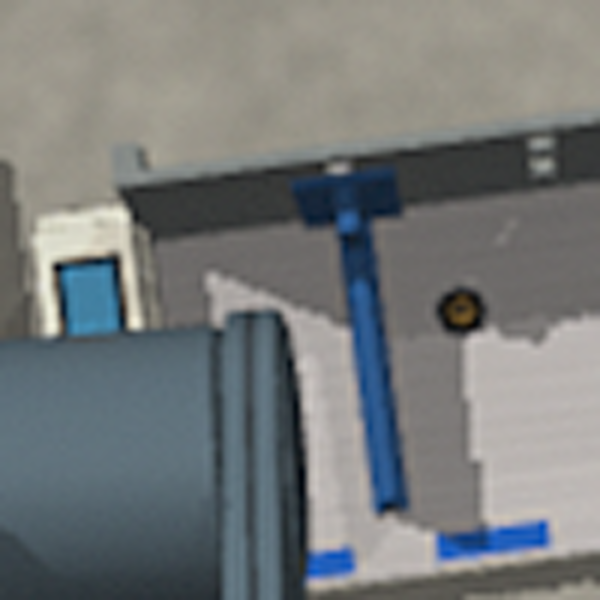

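```bash
python3 -m crank '[[-1,-0.1,-0.014,0,0,0,0.05],[-1,-0.2,-0.014,0,0,0,0.1],[-1,-0.4,-0.014,0,0,0,0.16],[-1,-0.533,-0.014,0,0,0,0.22],[-1,-0.533,-0.014,0,0,0,0.28],[-1,-0.533,-0.014,0,0,0,0.34],[-1,-0.533,-0.014,0,0,0,0.39],[-1,-0.533,-0.014,0,0,0,0.44]]'
python3 -m crank '[[-1,0,0,0,0,0,0.0385],[-1,0,0,-0.2,0,0,0.0385],[-1,0,0,-0.35,0,0,0.0385],[-1,0,0,-0.45,0,0,0.0385],[-1,0,0,-0.5,0,0,0.0385],[-1,0,0,-0.5,0,0,0.0385],[-1,0,0,-0.5,0,0,0.0385],[-1,0,0,-0.5,0,0,0.0385]]'
python3 - <<'E'
from h import *
snap('side','s7');snap('top','t7')
im=[cv2.resize(cv2.imread('pics/s7.png')[170:270,220:320],None,fx=4,fy=4,interpolation=2),cv2.resize(cv2.imread('pics/t7.png')[230:330,210:310],None,fx=4,fy=4,interpolation=2)]
cv2.imwrite('pics/e1.png',np.hstack(im))
E
```

```text
clock: 19.6
position: [425.5, 133.6, 138.1]
orientation: [0.147, 0.989, 0.0, 0.0]
force: [0.3, 0.7, 0.1]
width: 85.4
clock: 20.6
position: [425.8, 133.7, 78.6]
orientation: [0.088, 0.996, 0.0, 0.001]
force: [0.2, -0.1, 0.7]
width: 85.4
```

View pics/e1.png

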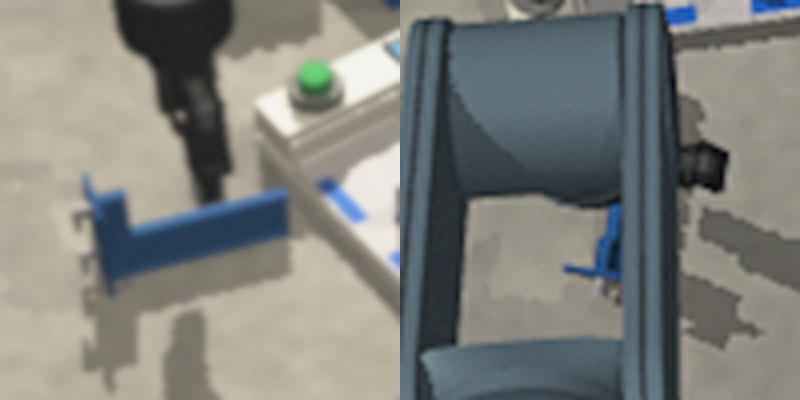

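```bash
python3 -m crank '[[-1,0,0,-0.2,0,0,0],[-1,0,0,-0.4,0,0,0],[-1,0,0,-0.5,0,0,0],[-1,0,0,-0.567,0,0,0],[-1,0,0,-0.567,0,0,0],[0.5,0,0,-0.567,0,0,0],[1,0,0,-0.567,0,0,0],[1,0,0,-0.567,0,0,0]]'
python3 -m crank '[[1,0,0,0,0,0,0],[1,0,0,0,0,0,0],[1,0,0,0,0,0,0],[1,0,0,0,0,0,0],[1,0,0,0.25,0,0,0],[1,0,0,0.5,0,0,0],[1,0,0,0.75,0,0,0],[1,0,0,1,0,0,0]]'
```

```text
clock: 21.7
position: [425.7, 133.6, 10.4]
orientation: [0.088, 0.996, 0.0, 0.0]
force: [-0.2, 0.1, 0.5]
width: 32.2
clock: 22.7
position: [424.9, 133.6, 130.5]
orientation: [0.088, 0.996, -0.0, -0.001]
force: [0.9, -0.6, -2.0]
width: 6.9
```

```bash
python3 -m crank '[[1,0,-0.1,0,0,0,-0.04],[1,0.1,-0.2,0,0,0,-0.1],[1,0.2,-0.3,0,0,0,-0.16],[1,0.3,-0.4,0,0,0,-0.22],[1,0.4,-0.5,0,0,0,-0.28],[1,0.5,-0.5,0,0,0,-0.33],[1,0.5,-0.5,0,0,0,-0.39],[1,0.5,-0.5,0,0,0,-0.444]]'
python3 -m crank '[[1,0,-0.1,0,0,0,-0.05],[1,0.1,-0.2,0,0,0,-0.1],[1,0.2,-0.3,0,0,0,-0.16],[1,0.3,-0.4,0,0,0,-0.22],[1,0.4,-0.5,0,0,0,-0.28],[1,0.5,-0.5,0,0,0,-0.33],[1,0.5,-0.5,0,0,0,-0.39],[1,0.5,-0.5,0,0,0,-0.444]]'
python3 -m crank '[[1,0.1,-0.1,0,0,0,-0.02],[1,0.2,-0.2,0,0,0,-0.021],[1,0.3,-0.227,0,0,0,-0.021],[1,0.3625,-0.227,0,0,0,-0.021],[1,0.3625,-0.227,-0.2,0,0,-0.021],[1,0.3625,-0.227,-0.4,0,0,-0.021],[1,0.3625,-0.227,-0.6,0,0,-0.021],[1,0.3625,-0.227,-0.704,0,0,-0.021]]'
python3 - <<'E'
from h import *
snap('side','s8');snap('top','t8')
crop('s8',320,150,420,250,6,'c9')
r=robot.get_obs();print(r['position'])
E
```

```text
clock: 23.7
position: [485.0, 73.6, 129.3]
orientation: [0.709, 0.705, -0.001, -0.001]
force: [-0.3, -0.9, -0.8]
width: 7.1
clock: 24.7
position: [544.9, 13.6, 129.1]
orientation: [0.996, 0.085, -0.001, -0.0]
force: [-0.5, 0.5, -1.3]
width: 6.8
clock: 25.7
position: [588.2, -13.1, 44.1]
orientation: [0.998, 0.056, -0.001, -0.0]
force: [-1.0, 0.3, -1.0]
width: 6.9
[587.95848699 -13.15817603  44.14177165]
```

View pics/c9.png

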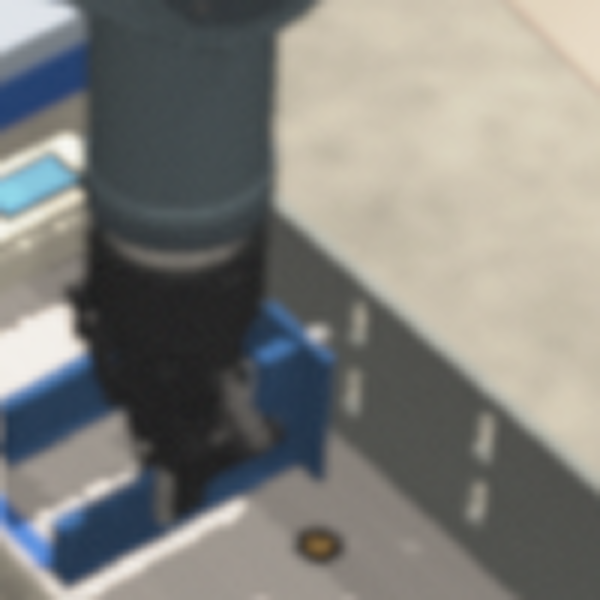

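```bash
python3 -m crank '[[1,0.02,0.002,0.005,0,0,0],[1,0.05,0.006,0.005,0,0,0],[1,0.08,0.009,0.005,0,0,0],[1,0.11,0.0125,0.005,0,0,0],[1,0.14,0.016,0.005,0,0,0],[1,0.166,0.019,0.005,0,0,0],[1,0.166,0.019,0.005,0,0,0],[1,0.166,0.019,0.005,0,0,0]]'
python3 - <<'E'
from h import *
snap('side','s9')
crop('s9',320,150,420,250,6,'c10')
r=robot.get_obs();print(r['position'],r['force'])
E
```

```text
clock: 26.8
position: [608.6, -11.3, 46.0]
orientation: [0.998, 0.055, -0.0, -0.0]
force: [-1.3, -0.4, -1.3]
width: 7.0
[608.63562546 -11.3007057   46.05193566] [-0.30376657  0.23865912 -1.42270399]
```

View pics/c10.png

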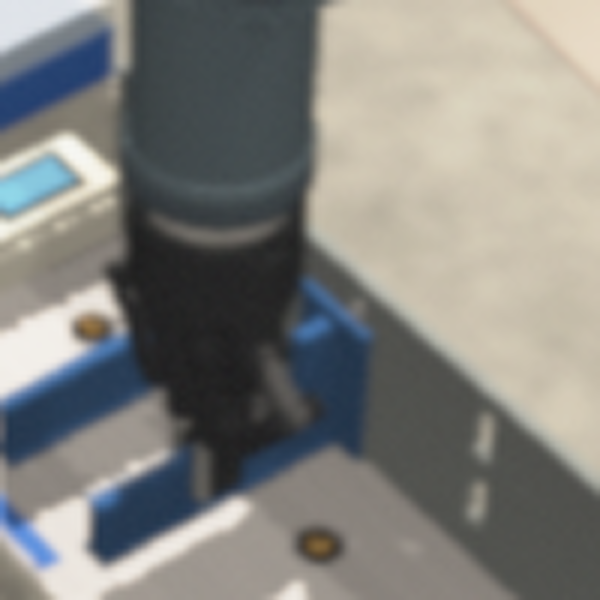

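```bash
python3 -m crank '[[1,0.01,0.001,0,0,0,0],[1,0.02,0.002,0,0,0,0],[1,0.03,0.003,0,0,0,0],[1,0.04,0.005,0,0,0,0],[1,0.05,0.006,0,0,0,0],[1,0.06,0.007,0,0,0,0],[1,0.06,0.007,0,0,0,0],[1,0.06,0.007,0,0,0,0]]'
python3 -m crank '[[1,0.005,0.001,0,0,0,0],[1,0.01,0.001,0,0,0,0],[1,0.015,0.002,0,0,0,0],[1,0.02,0.002,0,0,0,0],[1,0.02,0.002,0,0,0,0],[1,0.02,0.002,0,0,0,0],[1,0.02,0.002,0,0,0,0],[1,0.02,0.002,0,0,0,0]]'
```

```text
clock: 27.85
position: [616.0, -10.5, 46.1]
orientation: [0.998, 0.055, -0.0, 0.0]
force: [0.0, 0.8, -1.8]
width: 6.7
clock: 28.85
position: [618.4, -10.3, 46.1]
orientation: [0.998, 0.055, -0.0, -0.0]
force: [-0.1, -0.2, -2.5]
width: 7.2
```

```bash
python3 -m crank '[[1,0.005,0.001,0,0,0,0],[1,0.01,0.001,0,0,0,0],[1,0.015,0.002,0,0,0,0],[1,0.02,0.002,0,0,0,0],[1,0.02,0.002,0,0,0,0],[1,0.02,0.002,0,0,0,0],[1,0.02,0.002,0,0,0,0],[1,0.02,0.002,0,0,0,0]]'
```

```text
clock: 29.85
position: [619.2, -10.2, 46.0]
orientation: [0.998, 0.055, -0.002, 0.0]
force: [-6.6, -1.8, 2.8]
width: 7.1
```

Contact as predicted. Back off slightly and press down.

```bash
python3 -m crank '[[1,-0.015,-0.002,0,0,0,0],[1,-0.015,-0.002,-0.02,0,0,0],[1,-0.015,-0.002,-0.04,0,0,0],[1,-0.015,-0.002,-0.06,0,0,0],[1,-0.015,-0.002,-0.075,0,0,0],[1,-0.015,-0.002,-0.09,0,0,0],[1,-0.015,-0.002,-0.1,0,0,0],[1,-0.015,-0.002,-0.1,0,0,0]]'
python3 -m crank '[[1,0,0,-0.005,0,0,0],[1,0,0,-0.01,0,0,0],[1,0,0,-0.015,0,0,0],[1,0,0,-0.02,0,0,0],[1,0,0,-0.025,0,0,0],[1,0,0,-0.03,0,0,0],[1,0,0,-0.032,0,0,0],[1,0,0,-0.032,0,0,0]]'
```

```text
clock: 30.85
position: [619.1, -10.3, 34.0]
orientation: [0.998, 0.055, 0.0, -0.0]
force: [-0.3, 0.5, -1.2]
width: 7.0
clock: 31.85
position: [619.1, -10.4, 31.3]
orientation: [0.998, 0.055, 0.0, 0.0]
force: [-3.4, -0.3, 5.4]
width: 6.6
```

```bash
python3 -m crank '[[1,0,0,-0.005,0,0,0],[1,0,0,-0.01,0,0,0],[1,0,0,-0.01,0,0,0],[1,0,0,-0.01,0,0,0],[1,0,0,-0.01,0,0,0],[1,0,0,-0.01,0,0,0],[1,0,0,-0.01,0,0,0],[1,0,0,-0.01,0,0,0]]'
```

```text
clock: 32.85
position: [619.1, -10.4, 31.0]
orientation: [0.998, 0.055, 0.0, 0.0]
force: [-7.5, -1.1, 11.5]
width: 6.8
```

```bash
python3 -m crank '[[1,0,0,0.015,0,0,0],[-0.2,0,0,0.015,0,0,0],[-0.6,0,0,0.015,0,0,0],[-1,0,0,0.015,0,0,0],[-1,0,0,0.015,0,0,0],[-1,0,0,0.3,0,0,0],[-1,0,0,0.6,0,0,0],[-1,0,0,0.9,0,0,0]]'
python3 -m crank '[[-1,-0.1,0,0,0,0,0.05],[-1,-0.3,-0.1,0,0,0,0.1],[-1,-0.6,-0.2,0,0,0,0.16],[-1,-0.8,-0.3,0,0,0,0.22],[-1,-1,-0.4,0,0,0,0.28],[-1,-1,-0.4,0,0,0,0.34],[-1,-1,-0.4,0,0,0,0.39],[-1,-1,-0.4,0,0,0,0.45]]'
python3 -m crank '[[-1,-0.1,-0.1,0,0,0,0.05],[-1,-0.3,-0.254,0,0,0,0.1],[-1,-0.617,-0.254,0,0,0,0.16],[-1,-0.617,-0.254,0,0,0,0.22],[-1,-0.617,-0.254,0,0,0,0.28],[-1,-0.617,-0.254,0,0,0,0.34],[-1,-0.617,-0.254,0,0,0,0.39],[-1,-0.617,-0.254,0,0,0,0.45]]'
python3 -m crank '[[-1,0,0,0,0,0,0.05],[-1,0,0,0,0,0,0.1],[-1,0,0,-0.1,0,0,0.133],[-1,0,0,-0.3,0,0,0.133],[-1,0,0,-0.5,0,0,0.133],[-1,0,0,-0.5,0,0,0.133],[-1,0,0,-0.5,0,0,0.133],[-1,0,0,-0.5,0,0,0.133]]'
python3 - <<'E'
from h import *
snap('side','s10');snap('top','t10')
im=[cv2.resize(cv2.imread('pics/s10.png')[220:320,250:350],None,fx=4,fy=4,interpolation=2),cv2.resize(cv2.imread('pics/t10.png')[230:330,310:410],None,fx=4,fy=4,interpolation=2)]
cv2.imwrite('pics/e2.png',np.hstack(im))
E
```

```text
clock: 33.85
position: [618.9, -10.2, 138.0]
orientation: [0.998, 0.055, -0.0, -0.0]
force: [-0.0, 0.3, -0.2]
width: 85.8
clock: 34.85
position: [499.0, -58.4, 137.2]
orientation: [0.722, 0.692, 0.0, 0.0]
force: [0.0, 0.4, -0.1]
width: 85.3
clock: 35.85
position: [425.0, -88.7, 137.2]
orientation: [0.1, 0.995, -0.0, 0.0]
force: [-0.3, -1.0, -0.5]
width: 84.8
clock: 36.85
position: [425.8, -89.1, 78.1]
orientation: [-0.106, 0.994, -0.001, 0.001]
force: [0.5, 0.0, 0.6]
width: 85.6
```

View pics/e2.png

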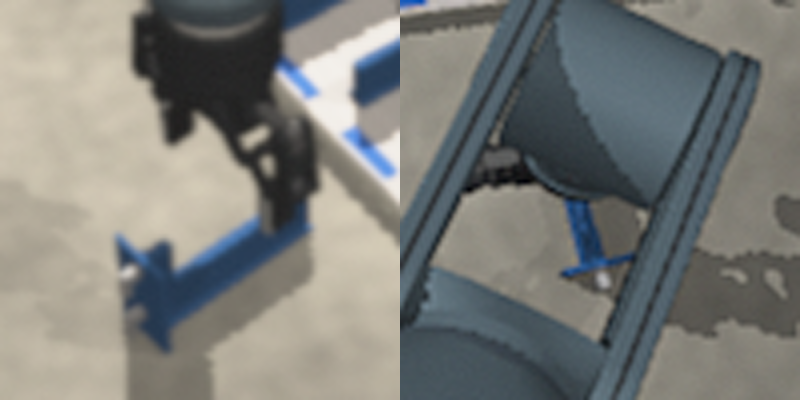

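View pics/s10.png

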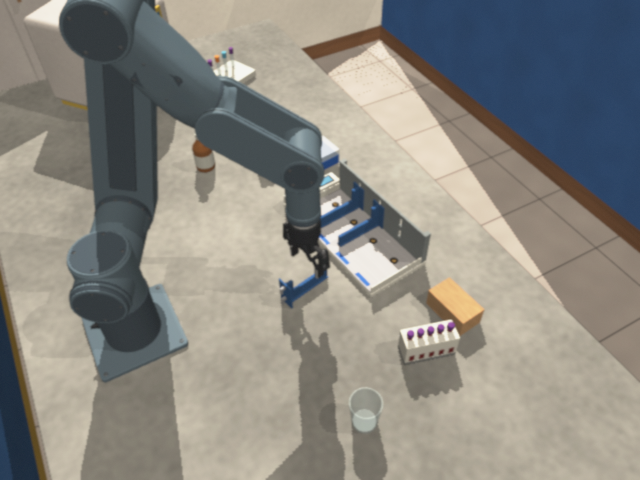

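```bash
python3 -m crank '[[-1,0,0,-0.2,0,0,0],[-1,0,0,-0.4,0,0,0],[-1,0,0,-0.5,0,0,0],[-1,0,0,-0.558,0,0,0],[-1,0,0,-0.558,0,0,0],[0.5,0,0,-0.558,0,0,0],[1,0,0,-0.558,0,0,0],[1,0,0,-0.558,0,0,0]]'
python3 -m crank '[[1,0,0,0,0,0,0],[1,0,0,0,0,0,0],[1,0,0,0,0,0,0],[1,0,0,0,0,0,0],[1,0,0,0.25,0,0,0],[1,0,0,0.5,0,0,0],[1,0,0,0.75,0,0,0],[1,0,0,1,0,0,0]]'
```

```text
clock: 37.95
position: [425.2, -88.8, 10.5]
orientation: [-0.106, 0.994, -0.0, 0.0]
force: [0.1, -0.6, 0.5]
width: 32.2
clock: 38.95
position: [424.4, -88.4, 130.6]
orientation: [-0.106, 0.994, 0.0, -0.001]
force: [0.8, -0.5, -1.2]
width: 6.8
```

```bash
python3 -m crank '[[1,0,0,0,0,0,-0.04],[1,0,0,0,0,0,-0.1],[1,0,0,0,0,0,-0.16],[1,0.1,0,0,0,0,-0.22],[1,0.2,0,0,0,0,-0.28],[1,0.3,0,0,0,0,-0.33],[1,0.4,0,0,0,0,-0.39],[1,0.5,0,0,0,0,-0.45]]'
python3 -m crank '[[1,0,0,0,0,0,-0.05],[1,0.1,0,0,0,0,-0.1],[1,0.2,0,0,0,0,-0.16],[1,0.3,0,0,0,0,-0.22],[1,0.4,0,0,0,0,-0.28],[1,0.5,0,0,0,0,-0.34],[1,0.5,0,0,0,0,-0.39],[1,0.5,0,0,0,0,-0.45]]'
python3 -m crank '[[1,0.1,0,0,0,0,-0.04],[1,0.2,-0.05,0,0,0,-0.08],[1,0.3,-0.086,0,0,0,-0.133],[1,0.4495,-0.086,0,0,0,-0.133],[1,0.4495,-0.086,-0.2,0,0,-0.133],[1,0.4495,-0.086,-0.4,0,0,-0.133],[1,0.4495,-0.086,-0.6,0,0,-0.133],[1,0.4495,-0.086,-0.7,0,0,-0.133]]'
python3 -m crank '[[1,0,0,0,0,0,0],[1,0.05,0.006,0,0,0,0],[1,0.08,0.009,0,0,0,0],[1,0.11,0.0125,0,0,0,0],[1,0.11,0.0125,0,0,0,0],[1,0.11,0.0125,0,0,0,0],[1,0.11,0.0125,0,0,0,0],[1,0.11,0.0125,0,0,0,0]]'
python3 - <<'E'
from h import *
snap('side','s11');snap('top','t11')
crop('s11',340,170,440,270,6,'c11')
r=robot.get_obs();print(r['position'])
E
```

```text
clock: 39.95
position: [484.8, -88.4, 129.4]
orientation: [0.567, 0.824, -0.0, -0.001]
force: [0.1, 0.2, -1.9]
width: 7.0
clock: 40.95
position: [544.4, -88.4, 129.1]
orientation: [0.966, 0.259, -0.001, -0.001]
force: [0.4, 0.1, -1.8]
width: 6.8
clock: 41.95
position: [597.4, -98.5, 43.9]
orientation: [0.998, 0.056, -0.002, -0.001]
force: [-0.2, 0.3, -1.5]
width: 6.7
clock: 42.95
position: [612.0, -97.5, 46.1]
orientation: [0.998, 0.056, -0.0, -0.0]
force: [0.1, 0.3, -1.2]
width: 6.8
[612.0769808  -97.58782721  46.15246724]
```

View pics/c11.png

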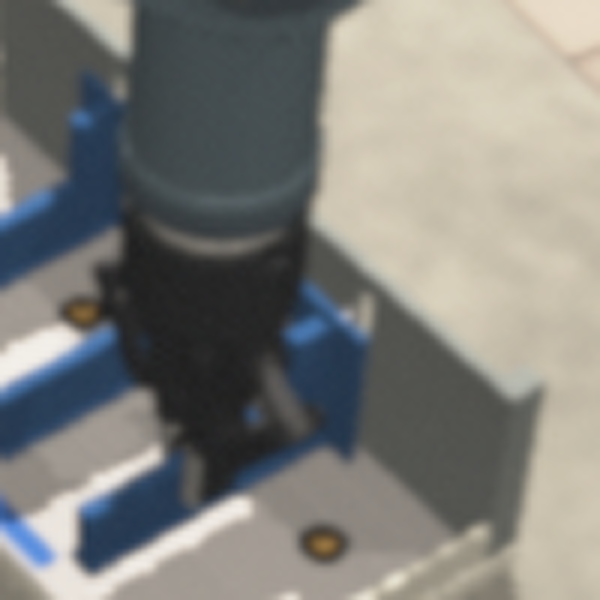

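Good alignment; advance 13 mm, then to contact.

```bash
python3 -m crank '[[1,0.02,0.002,0,0,0,0],[1,0.04,0.005,0,0,0,0],[1,0.06,0.007,0,0,0,0],[1,0.08,0.009,0,0,0,0],[1,0.1,0.0115,0,0,0,0],[1,0.11,0.0125,0,0,0,0],[1,0.11,0.0125,0,0,0,0],[1,0.11,0.0125,0,0,0,0]]'
python3 -m crank '[[1,0.005,0.001,0,0,0,0],[1,0.01,0.001,0,0,0,0],[1,0.015,0.002,0,0,0,0],[1,0.02,0.002,0,0,0,0],[1,0.03,0.003,0,0,0,0],[1,0.03,0.003,0,0,0,0],[1,0.03,0.003,0,0,0,0],[1,0.03,0.003,0,0,0,0]]'
```

```text
clock: 44.05
position: [625.2, -96.0, 46.1]
orientation: [0.998, 0.056, -0.0, -0.0]
force: [-0.2, -0.2, -1.2]
width: 6.6
clock: 45.05
position: [628.9, -95.7, 46.1]
orientation: [0.998, 0.056, -0.0, -0.0]
force: [0.5, -0.1, -0.8]
width: 7.1
```

```bash
python3 -m crank '[[1,0.005,0.001,0,0,0,0],[1,0.01,0.001,0,0,0,0],[1,0.015,0.002,0,0,0,0],[1,0.02,0.002,0,0,0,0],[1,0.02,0.002,0,0,0,0],[1,0.02,0.002,0,0,0,0],[1,0.02,0.002,0,0,0,0],[1,0.02,0.002,0,0,0,0]]'
```

```text
clock: 46.05
position: [629.3, -95.7, 46.0]
orientation: [0.998, 0.056, -0.002, -0.0]
force: [-7.4, -2.8, 2.2]
width: 7.0
```

```bash
python3 -m crank '[[1,-0.015,-0.002,0,0,0,0],[1,-0.015,-0.002,-0.02,0,0,0],[1,-0.015,-0.002,-0.04,0,0,0],[1,-0.015,-0.002,-0.06,0,0,0],[1,-0.015,-0.002,-0.075,0,0,0],[1,-0.015,-0.002,-0.09,0,0,0],[1,-0.015,-0.002,-0.1,0,0,0],[1,-0.015,-0.002,-0.1,0,0,0]]'
python3 -m crank '[[1,0,0,-0.005,0,0,0],[1,0,0,-0.01,0,0,0],[1,0,0,-0.015,0,0,0],[1,0,0,-0.02,0,0,0],[1,0,0,-0.025,0,0,0],[1,0,0,-0.03,0,0,0],[1,0,0,-0.035,0,0,0],[1,0,0,-0.04,0,0,0]]'
```

```text
clock: 47.05
position: [629.3, -95.7, 33.9]
orientation: [0.998, 0.056, -0.0, -0.0]
force: [-4.0, -0.6, -0.6]
width: 7.0
clock: 48.05
position: [629.3, -95.9, 31.1]
orientation: [0.998, 0.056, 0.0, 0.0]
force: [-11.8, -0.6, 14.7]
width: 6.9
```

```bash
python3 -m crank '[[1,0,0,0.02,0,0,0],[-0.2,0,0,0.02,0,0,0],[-0.6,0,0,0.02,0,0,0],[-1,0,0,0.02,0,0,0],[-1,0,0,0.02,0,0,0],[-1,0,0,0.3,0,0,0],[-1,0,0,0.6,0,0,0],[-1,0,0,1,0,0,0]]'
python3 -m crank '[[-1,-0.2,0,0.2,0,0,0],[-1,-0.4,0,0.4,0,0,0],[-1,-0.7,0,0.5,0,0,0],[-1,-1,0,0.5,0,0,0],[-1,-1,0,0.5,0,0,0],[-1,-1,0,0.5,0,0,0],[-1,-1,0,0.5,0,0,0],[-1,-1,0,0.5,0,0,0]]'
python3 - <<'E'
from h import *
snap('side','s12');snap('top','t12')
crop('t12',390,130,510,250,5,'f1')
crop('s12',380,270,480,370,6,'f2')
E
```

```text
clock: 49.05
position: [628.8, -95.4, 149.3]
orientation: [0.998, 0.056, -0.001, -0.001]
force: [0.6, -0.7, -1.2]
width: 85.5
clock: 50.05
position: [510.1, -95.7, 209.0]
orientation: [0.998, 0.056, -0.0, -0.0]
force: [-0.4, -0.2, -0.9]
width: 85.5
```

View pics/f1.png

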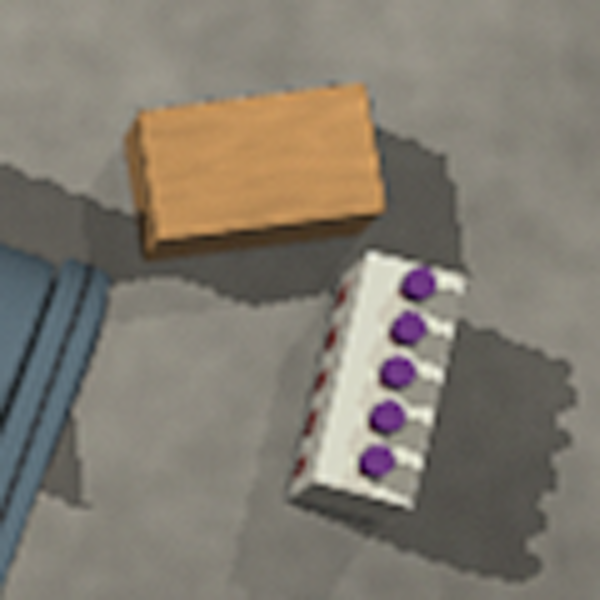

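View pics/f2.png

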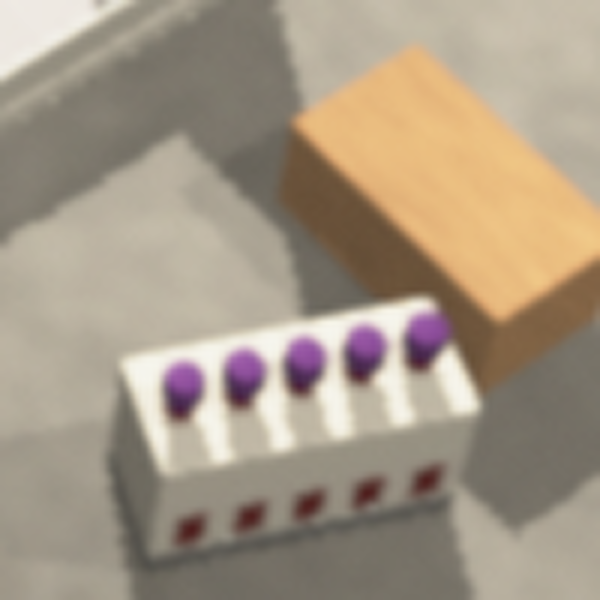

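View pics/s12.png

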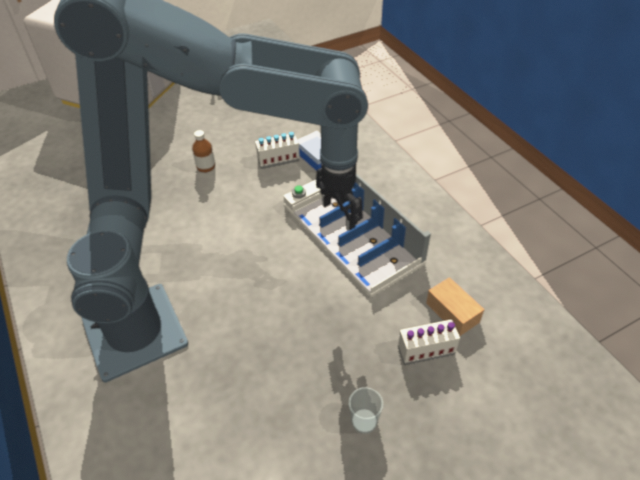

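View pics/t12.png

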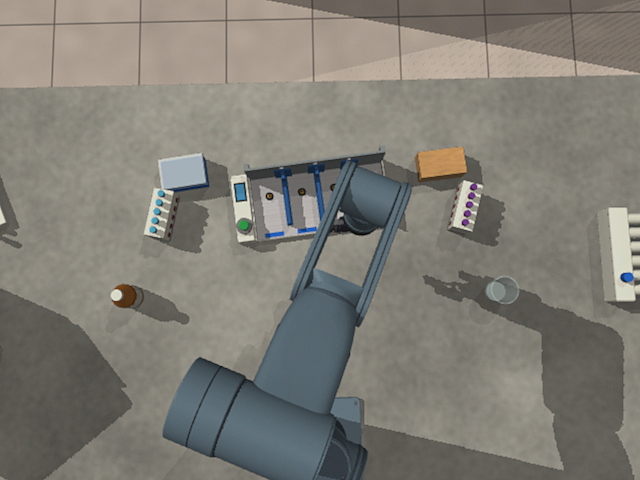

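```bash
python3 - <<'E'
from rel import *
from scipy.optimize import least_squares
# rack x axis toward world +x
T=[('t12',X,P((390,130),5,*q)) for X,q in [((62,26,72),(370,250)),((62,-26,72),(467,274)),((-62,-26,72),(413,510)),((-62,26,72),(320,486))]]
S=[('s12',X,P((380,270),6,*q)) for X,q in [((62,26,72),(432,298)),((62,-26,72),(482,408)),((-62,-26,72),(162,475)),((-62,26,72),(122,358))]]
for o in (T,S,T+S):
    r=least_squares(lambda p:np.concatenate([proj(n,GW([p[0],p[1],0,p[2]],X))-q for n,X,q in o]),[560,-380,0]);print(r.x,np.degrees(r.x[2]),np.round(r.fun,1).tolist())
E
```

```text
[ 5.79831357e+02 -3.86370964e+02 -2.66231411e-01] -15.253936219818051 [-0.3, 0.3, 0.2, 0.3, 0.8, -0.2, -0.7, -0.4]
[ 5.79100376e+02 -3.88098716e+02 -2.85299774e-01] -16.346472925710998 [0.1, -0.3, 0.1, 0.3, 0.1, 0.0, -0.3, -0.0]
[ 5.79555498e+02 -3.87250783e+02 -2.75988367e-01] -15.812968609922423 [0.3, 0.4, 0.8, 0.6, 0.9, -0.1, -0.6, -0.4, -0.2, -0.9, 0.1, -0.3, 0.3, -0.2, -0.4, -0.2]
```

```bash
python3 -m crank '[[-1,0.05,-0.2,0,0,0,-0.03],[-1,0.1,-0.4,0,0,0,-0.06],[-1,0.2,-0.7,0,0,0,-0.125],[-1,0.3,-1,0,0,0,-0.125],[-1,0.3,-1,0,0,0,-0.125],[-1,0.3,-1,0,0,0,-0.125],[-1,0.3,-1,0,0,0,-0.125],[-1,0.3,-1,0,0,0,-0.125]]'
python3 -m crank '[[-1,0.05,-0.2,0,0,0,0],[-1,0.1,-0.4,0,0,0,0],[-1,0.2,-0.7,-0.2,0,0,0],[-1,0.2825,-1,-0.4,0,0,0],[-1,0.2825,-1,-0.4,0,0,0],[-1,0.2825,-1,-0.4,0,0,0],[-1,0.2825,-1,-0.4,0,0,0],[-1,0.2825,-1,-0.4,0,0,0]]'
python3 -m crank '[[-1,0,-0.2,0,0,0,0],[-1,0,-0.431,0,0,0,0],[-1,0,-0.431,-0.2,0,0,0],[-1,0,-0.431,-0.35,0,0,0],[-1,0,-0.431,-0.35,0,0,0],[-1,0,-0.431,-0.35,0,0,0],[-1,0,-0.431,-0.35,0,0,0],[-1,0,-0.431,-0.35,0,0,0]]'
python3 - <<'E'
from h import *
snap('side','s13');snap('top','t13')
im=[cv2.resize(cv2.imread('pics/s13.png')[250:380,370:500],None,fx=3,fy=3,interpolation=2),cv2.resize(cv2.imread('pics/t13.png')[140:270,390:520],None,fx=3,fy=3,interpolation=2)]
cv2.imwrite('pics/e3.png',np.hstack(im))
E
```

```text
clock: 51.15
position: [545.5, -214.8, 209.6]
orientation: [0.99, -0.14, 0.0, -0.0]
force: [-0.5, -0.0, -0.2]
width: 85.4
clock: 52.15
position: [579.8, -334.9, 162.7]
orientation: [0.99, -0.14, 0.001, 0.0]
force: [-1.2, 0.3, -0.5]
width: 85.2
clock: 53.15
position: [579.8, -387.5, 120.3]
orientation: [0.99, -0.14, 0.001, 0.0]
force: [-0.2, -1.1, 0.4]
width: 85.8
```

View pics/e3.png

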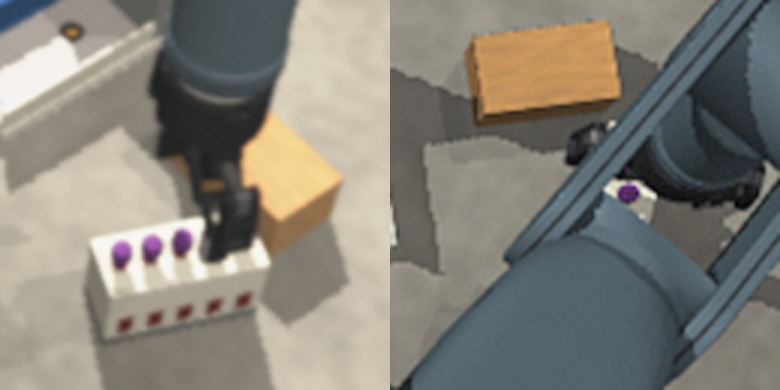

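```bash
python3 - <<'E'
from h import *
for z in (125,135):
  p=proj('s13',[566.5,-433,z]); print(p,(p-[370,250])*3)
E
```

```text
[440.28154629 338.04733655] [210.84463887 264.14200964]
[440.92339997 335.47043182] [212.7701999  256.41129546]
```

```bash
python3 -m crank '[[-1,0,0,-0.2,0,0,0],[-1,0,0,-0.35,0,0,0],[-1,0,0,-0.5,0,0,0],[-1,0,0,-0.6,0,0,0],[-1,0,0,-0.661,0,0,0],[-1,0,0,-0.661,0,0,0],[0,0,0,-0.661,0,0,0],[1,0,0,-0.661,0,0,0]]'
python3 -m crank '[[1,0,0,0,0,0,0],[1,0,0,0,0,0,0],[1,0,0,0,0,0,0],[1,0,0,0,0,0,0],[1,0,0,0,0,0,0],[1,0,0,0.2,0,0,0],[1,0,0,0.5,0,0,0],[1,0,0,0.9,0,0,0]]'
```

```text
clock: 54.25
position: [579.8, -387.7, 40.9]
orientation: [0.99, -0.14, 0.001, 0.0]
force: [2.0, 7.5, 12.4]
width: 51.6
clock: 55.25
position: [578.0, -386.4, 146.2]
orientation: [0.99, -0.14, -0.002, -0.002]
force: [0.7, 0.3, -2.8]
width: 51.2
```

```bash
python3 -m crank '[[1,0,0.1,0.06,0,0,0.03],[1,0.05,0.3,0.1,0,0,0.06],[1,0.1,0.5,0.1,0,0,0.1],[1,0.15,0.7,0.1,0,0,0.125],[1,0.17,0.9,0.1,0,0,0.125],[1,0.17,1,0.1,0,0,0.125],[1,0.17,1,0.1,0,0,0.125],[1,0.17,1,0.1,0,0,0.125]]'
python3 -m crank '[[1,0.05,0.2,0,0,0,0],[1,0.1,0.4,0,0,0,0],[1,0.15,0.6,0,0,0,0],[1,0.197,0.8,0,0,0,0],[1,0.197,0.95,0,0,0,0],[1,0.197,1,0,0,0,0],[1,0.197,1,0,0,0,0],[1,0.197,1,0,0,0,0]]'
python3 -m crank '[[1,0,0.0675,0,0,0,0],[1,0,0.0675,-0.15,0,0,0],[1,0,0.0675,-0.3,0,0,0],[1,0,0.0675,-0.4,0,0,0],[1,0,0.0675,-0.4,0,0,0],[1,0,0.0675,-0.4,0,0,0],[1,0,0.0675,-0.4,0,0,0],[1,0,0.0675,-0.4,0,0,0]]'
python3 - <<'E'
from h import *
snap('side','s14');snap('top','t14')
im=[cv2.resize(cv2.imread('pics/s14.png')[180:310,320:450],None,fx=3,fy=3,interpolation=2),cv2.resize(cv2.imread('pics/t14.png')[140:270,290:420],None,fx=3,fy=3,interpolation=2)]
cv2.imwrite('pics/e4.png',np.hstack(im))
E
```

```text
clock: 56.25
position: [599.7, -268.2, 160.1]
orientation: [0.998, 0.055, 0.0, 0.0]
force: [0.6, -0.1, -2.7]
width: 51.2
clock: 57.25
position: [623.4, -148.2, 160.1]
orientation: [0.998, 0.055, 0.0, 0.0]
force: [-1.7, 0.2, -2.4]
width: 51.4
clock: 58.25
position: [623.8, -139.4, 112.7]
orientation: [0.998, 0.056, 0.001, 0.0]
force: [-1.0, 0.3, -3.8]
width: 51.2
```

View pics/e4.png

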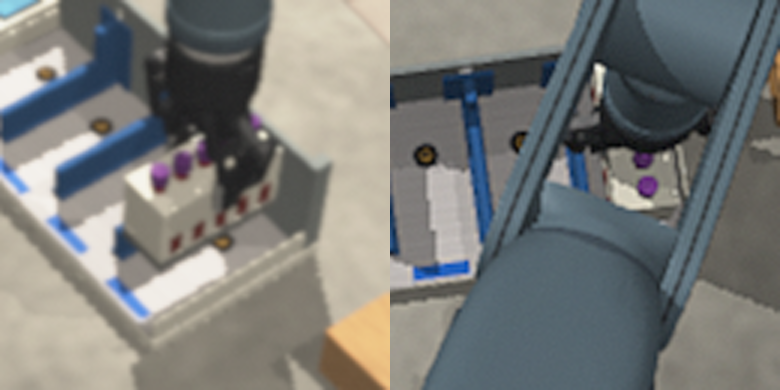

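```bash
python3 -m crank '[[1,0,0,-0.1,0,0,0],[1,0,0,-0.2,0,0,0],[1,0,0,-0.3,0,0,0],[1,0,0,-0.36,0,0,0],[1,0,0,-0.39,0,0,0],[1,0,0,-0.415,0,0,0],[1,0,0,-0.425,0,0,0],[1,0,0,-0.435,0,0,0]]'
```

```text
clock: 59.35
position: [623.6, -139.4, 61.1]
orientation: [0.998, 0.056, 0.0, 0.0]
force: [-4.5, 2.0, 8.6]
width: 50.6
```

```bash
python3 -m crank '[[0.3,0,0,0,0,0,0],[-0.3,0,0,0.005,0,0,0],[-1,0,0,0.01,0,0,0],[-1,0,0,0.01,0,0,0],[-1,0,0,0.01,0,0,0],[-1,0,0,0.2,0,0,0],[-1,0,0,0.5,0,0,0],[-1,0,0,0.9,0,0,0]]'
python3 -m crank '[[-1,-0.1,0,0.2,0,0,0],[-1,-0.3,0.1,0.4,0,0,0],[-1,-0.6,0.4,0.4,0,0,0],[-1,-0.8,0.7,0.4,0,0,0],[-1,-0.8,1,0.4,0,0,0],[-1,-0.8,1,0.4,0,0,0],[-1,-0.8,1,0.4,0,0,0],[-1,-0.8,1,0.4,0,0,0]]'
python3 - <<'E'
from h import *
snap('side','s15');snap('top','t15')
im=[cv2.resize(cv2.imread('pics/s15.png')[180:310,320:450],None,fx=3,fy=3,interpolation=2),cv2.resize(cv2.imread('pics/t15.png')[130:260,290:420],None,fx=3,fy=3,interpolation=2)]
cv2.imwrite('pics/e5.png',np.hstack(im))
im=[cv2.resize(cv2.imread('pics/s15.png')[110:200,230:340],None,fx=4,fy=4,interpolation=2),cv2.resize(cv2.imread('pics/t15.png')[160:250,130:220],None,fx=4,fy=4,interpolation=2)]
cv2.imwrite('pics/e6.png',np.hstack(im))
E
```

```text
clock: 60.35
position: [622.6, -139.0, 167.5]
orientation: [0.998, 0.056, -0.001, -0.001]
force: [0.8, -0.5, -0.3]
width: 85.0
clock: 61.35
position: [527.7, -20.3, 215.7]
orientation: [0.998, 0.055, -0.0, 0.0]
force: [-0.4, -0.4, -0.8]
width: 85.4
```

View pics/e5.png

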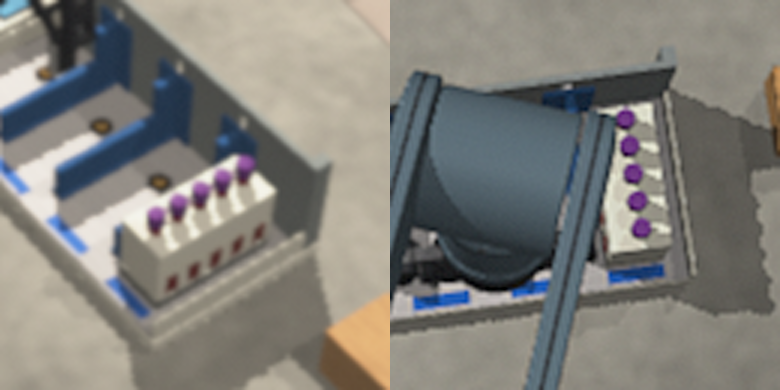

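View pics/e6.png

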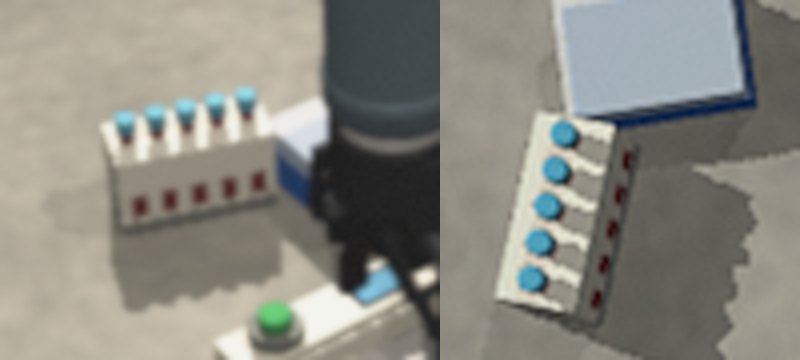

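```bash
python3 - <<'E'
from h import *
im=[cv2.resize(cv2.imread('pics/s15.png')[120:180,245:310],None,fx=6,fy=6,interpolation=2),np.zeros((60,390,3),np.uint8)]
cv2.imwrite('pics/f5.png',cv2.resize(cv2.imread('pics/s15.png')[120:180,245:315],None,fx=8,fy=8,interpolation=2))
cv2.imwrite('pics/f6.png',cv2.resize(cv2.imread('pics/t15.png')[180:250,135:195],None,fx=8,fy=8,interpolation=2))
E
```

```text
(no output)
```

View pics/f5.png

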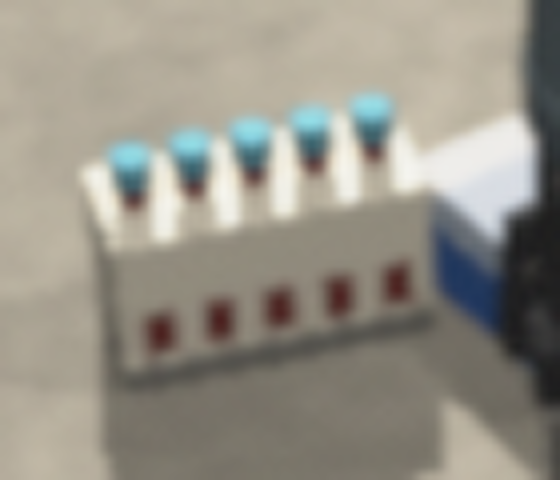

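View pics/f6.png

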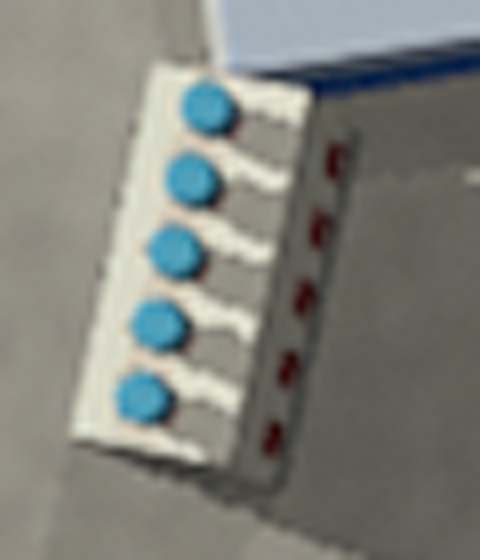

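```bash
python3 - <<'E'
from rel import *
from scipy.optimize import least_squares
T=[('t15',X,P((135,180),8,*q)) for X,q in [((62,26,72),(152,62)),((62,-26,72),(314,90)),((-62,-26,72),(228,468)),((-62,26,72),(72,436))]]
S=[('s15',X,P((245,120),8,*q)) for X,q in [((62,-26,72),(432,187)),((-62,-26,72),(115,250)),((-62,26,72),(82,175))]]
for o in (T,S,T+S):
    r=least_squares(lambda p:np.concatenate([proj(n,GW([p[0],p[1],0,p[2]],X))-q for n,X,q in o]),[560,380,0]);print(r.x,np.degrees(r.x[2]),np.round(r.fun,1).tolist())
E
```

```text
[ 5.78353251e+02  4.01880848e+02 -2.01125309e-01] -11.523631341597058 [0.3, -0.1, -0.2, -0.1, 0.2, -0.1, -0.3, 0.3]
[ 5.76610672e+02  3.98092982e+02 -1.88508365e-01] -10.800733693535188 [0.0, -0.1, -0.1, 0.5, 0.0, -0.4]
[ 5.78017389e+02  4.01187256e+02 -1.96384231e-01] -11.251987590665333 [0.4, 0.0, -0.0, -0.0, 0.6, 0.0, 0.1, 0.5, -0.0, -0.7, -0.2, -0.3, 0.1, -1.2]
```

```bash
python3 -m crank '[[-1,0.05,0.2,0,0,0,-0.03],[-1,0.1,0.4,0,0,0,-0.06],[-1,0.2,0.7,0,0,0,-0.0994],[-1,0.2,1,0,0,0,-0.0994],[-1,0.2,1,0,0,0,-0.0994],[-1,0.2,1,0,0,0,-0.0994],[-1,0.2,1,0,0,0,-0.0994],[-1,0.2,1,0,0,0,-0.0994]]'
python3 -m crank '[[-1,0.05,0.2,0,0,0,0],[-1,0.1,0.4,0,0,0,0],[-1,0.2,0.7,0,0,0,0],[-1,0.2,1,0,0,0,0],[-1,0.2,1,0,0,0,0],[-1,0.2,1,0,0,0,0],[-1,0.2,1,0,0,0,0],[-1,0.2,1,0,0,0,0]]'
python3 -m crank '[[-1,0,0.2,0,0,0,0],[-1,0.021,0.4,0,0,0,0],[-1,0.021,0.7,0,0,0,0],[-1,0.021,1,0,0,0,0],[-1,0.021,1,0,0,0,0],[-1,0.021,1,0,0,0,0],[-1,0.021,1,0,0,0,0],[-1,0.021,1,0,0,0,0]]'
python3 -m crank '[[-1,0,0.2,0,0,0,0],[-1,0,0.4,0,0,0,0],[-1,0,0.491,-0.3,0,0,0],[-1,0,0.491,-0.6,0,0,0],[-1,0,0.491,-0.8,0,0,0],[-1,0,0.491,-0.8,0,0,0],[-1,0,0.491,-0.8,0,0,0],[-1,0,0.491,-0.8,0,0,0]]'
python3 - <<'E'
from h import *
snap('side','s16');snap('top','t16')
im=[cv2.resize(cv2.imread('pics/s16.png')[100:200,230:330],None,fx=4,fy=4,interpolation=2),cv2.resize(cv2.imread('pics/t16.png')[160:260,120:220],None,fx=4,fy=4,interpolation=2)]
cv2.imwrite('pics/e7.png',np.hstack(im))
E
```

```text
clock: 62.45
position: [551.6, 99.7, 215.9]
orientation: [0.995, -0.101, 0.0, 0.0]
force: [-0.0, -0.4, -0.2]
width: 85.1
clock: 63.45
position: [575.7, 219.7, 216.0]
orientation: [0.995, -0.101, 0.0, 0.0]
force: [0.4, -0.8, 0.5]
width: 85.4
clock: 64.45
position: [578.3, 339.8, 216.0]
orientation: [0.995, -0.101, 0.0, 0.0]
force: [-0.2, -0.5, -0.3]
width: 85.3
clock: 65.45
position: [579.0, 399.9, 121.8]
orientation: [0.995, -0.1, 0.001, -0.001]
force: [0.3, -0.0, 0.1]
width: 85.4
```

View pics/e7.png

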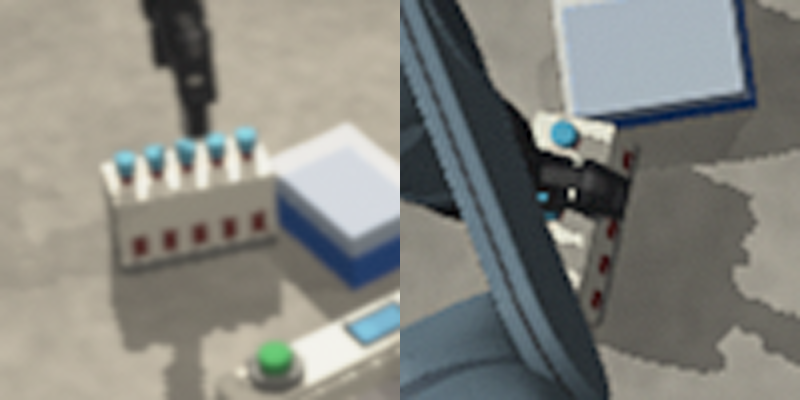

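```bash
python3 - <<'E'
from h import *
a=np.radians(-11.3)
for sgn in(-1,1):
  X=np.array([578.5,399.7,132])+sgn*46*np.array([-np.sin(a),np.cos(a),0])
  print((proj('s16',X)-[230,100])*4,(proj('t16',X)-[120,160])*4+[400,0])
E
```

```text
[197.56735204 138.04690244] [604.86993388 205.60413618]
[167.021052    66.25769941] [458.20539347 179.64999919]
```

```bash
python3 -m crank '[[-1,0,0,-0.2,0,0,0],[-1,0,0,-0.35,0,0,0],[-1,0,0,-0.5,0,0,0],[-1,0,0,-0.6,0,0,0],[-1,0,0,-0.665,0,0,0],[-1,0,0,-0.665,0,0,0],[0,0,0,-0.665,0,0,0],[1,0,0,-0.665,0,0,0]]'
python3 -m crank '[[1,0,0,0,0,0,0],[1,0,0,0,0,0,0],[1,0,0,0,0,0,0],[1,0,0,0,0,0,0],[1,0,0,0,0,0,0],[1,0,0,0.2,0,0,0],[1,0,0,0.5,0,0,0],[1,0,0,1,0,0,0]]'
```

```text
clock: 66.55
position: [578.5, 400.0, 40.9]
orientation: [0.995, -0.1, 0.001, -0.001]
force: [0.9, 4.5, 9.1]
width: 51.3
clock: 67.55
position: [575.7, 398.2, 156.8]
orientation: [0.995, -0.1, -0.004, 0.002]
force: [1.7, 0.7, -3.9]
width: 51.0
```

```bash
python3 -m crank '[[1,0,-0.1,0.03,0,0,0.03],[1,0,-0.3,0.05,0,0,0.06],[1,0.05,-0.5,0.05,0,0,0.0994],[1,0.05,-0.7,0.05,0,0,0.0994],[1,0.05,-0.9,0.05,0,0,0.0994],[1,0.05,-1,0.05,0,0,0.0994],[1,0.05,-1,0.05,0,0,0.0994],[1,0.05,-1,0.05,0,0,0.0994]]'
python3 -m crank '[[1,0,-0.2,0,0,0,0],[1,0,-0.4,0,0,0,0],[1,0.05,-0.6,0,0,0,0],[1,0.1,-0.8,0,0,0,0],[1,0.1,-1,0,0,0,0],[1,0.1,-1,0,0,0,0],[1,0.1,-1,0,0,0,0],[1,0.1,-1,0,0,0,0]]'
python3 -m crank '[[1,0,-0.2,0,0,0,0],[1,0.065,-0.4,0,0,0,0],[1,0.065,-0.6,0,0,0,0],[1,0.065,-0.8,0,0,0,0],[1,0.065,-1,0,0,0,0],[1,0.065,-1,0,0,0,0],[1,0.065,-1,0,0,0,0],[1,0.065,-1,0,0,0,0]]'
python3 -m crank '[[1,0,-0.0675,0,0,0,0],[1,0,-0.0675,-0.15,0,0,0],[1,0,-0.0675,-0.3,0,0,0],[1,0,-0.0675,-0.45,0,0,0],[1,0,-0.0675,-0.45,0,0,0],[1,0,-0.0675,-0.45,0,0,0],[1,0,-0.0675,-0.45,0,0,0],[1,0,-0.0675,-0.45,0,0,0]]'
python3 - <<'E'
from h import *
snap('side','s17');snap('top','t17')
im=[cv2.resize(cv2.imread('pics/s17.png')[160:290,300:430],None,fx=3,fy=3,interpolation=2),cv2.resize(cv2.imread('pics/t17.png')[130:260,230:360],None,fx=3,fy=3,interpolation=2)]
cv2.imwrite('pics/e8.png',np.hstack(im))
E
```

```text
clock: 68.55
position: [584.0, 280.2, 166.2]
orientation: [0.998, 0.056, 0.0, -0.0]
force: [0.1, -0.1, -3.3]
width: 51.5
clock: 69.55
position: [595.8, 160.3, 166.0]
orientation: [0.998, 0.056, 0.0, -0.0]
force: [-0.0, -0.7, -2.9]
width: 50.9
clock: 70.55
position: [603.7, 40.7, 166.0]
orientation: [0.998, 0.056, 0.0, -0.0]
force: [-0.4, 0.7, -3.3]
width: 51.5
clock: 71.55
position: [604.2, 31.5, 112.8]
orientation: [0.998, 0.056, 0.001, 0.0]
force: [0.1, -0.3, -3.6]
width: 51.3
```

View pics/e8.png

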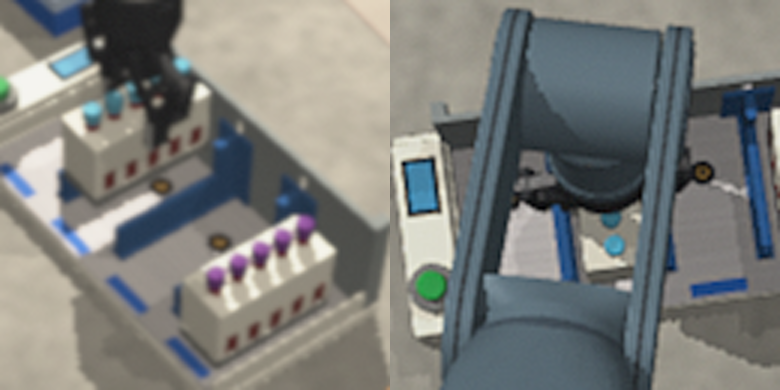

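```bash
python3 -m crank '[[1,0,0,-0.1,0,0,0],[1,0,0,-0.2,0,0,0],[1,0,0,-0.3,0,0,0],[1,0,0,-0.36,0,0,0],[1,0,0,-0.39,0,0,0],[1,0,0,-0.415,0,0,0],[1,0,0,-0.425,0,0,0],[1,0,0,-0.435,0,0,0]]'
```

```text
clock: 72.65
position: [603.9, 31.5, 61.1]
orientation: [0.998, 0.056, 0.0, 0.0]
force: [-5.7, 0.9, 10.7]
width: 51.4
```

```bash
python3 -m crank '[[0.3,0,0,0,0,0,0],[-0.3,0,0,0.005,0,0,0],[-1,0,0,0.01,0,0,0],[-1,0,0,0.01,0,0,0],[-1,0,0,0.01,0,0,0],[-1,0,0,0.2,0,0,0],[-1,0,0,0.5,0,0,0],[-1,0,0,0.9,0,0,0]]'
python3 -m crank '[[-0.5,-0.1,0,0.2,0,0,0],[0,-0.3,0.1,0.4,0,0,0],[1,-0.6,0.4,0.4,0,0,0],[1,-0.8,0.7,0.4,0,0,0],[1,-1,1,0.4,0,0,0],[1,-1,1,0.4,0,0,0],[1,-1,1,0.4,0,0,0],[1,-1,1,0.4,0,0,0]]'
python3 - <<'E'
from h import *
from fitbay import P
snap('side','s18');snap('top','t18')
im=[cv2.resize(cv2.imread('pics/s18.png')[150:300,280:430],None,fx=4,fy=4,interpolation=2)]
cv2.imwrite('pics/e9.png',im[0])
cv2.imwrite('pics/e10.png',cv2.resize(cv2.imread('pics/t18.png')[130:260,220:400],None,fx=4.4,fy=4.4,interpolation=2))
print(back('t0',*P((225,140),5.4,101,458),68),back('s0',*P((280,155),5.1,95,165),68))
E
```

```text
clock: 73.65
position: [602.9, 31.6, 167.6]
orientation: [0.998, 0.056, -0.001, -0.0]
force: [0.5, -0.6, 1.0]
width: 85.6
clock: 74.65
position: [484.5, 150.7, 215.8]
orientation: [0.998, 0.055, 0.0, 0.0]
force: [-0.2, 0.5, -0.8]
width: 0.2
[543.62910921 186.38359243  68.        ] [543.9925999  190.44078635  68.        ]
```

View pics/e9.png

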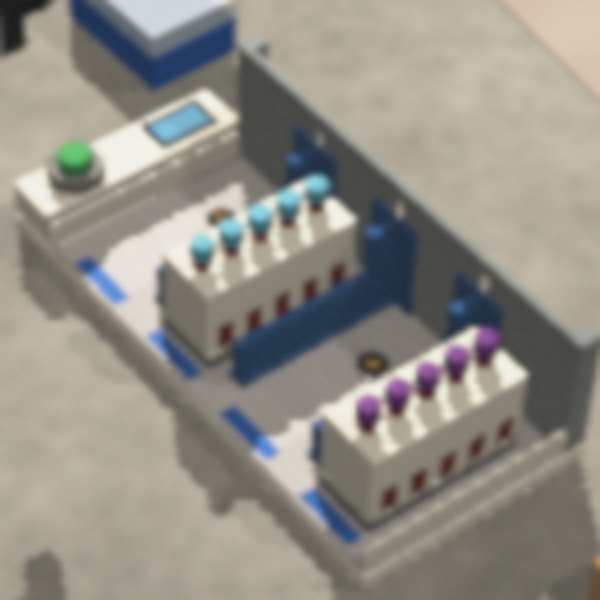

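View pics/e10.png

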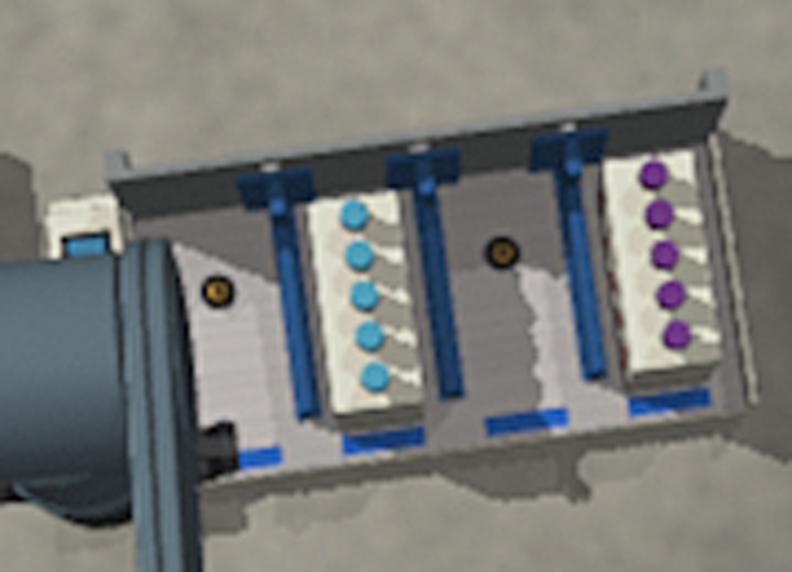

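View pics/s18.png

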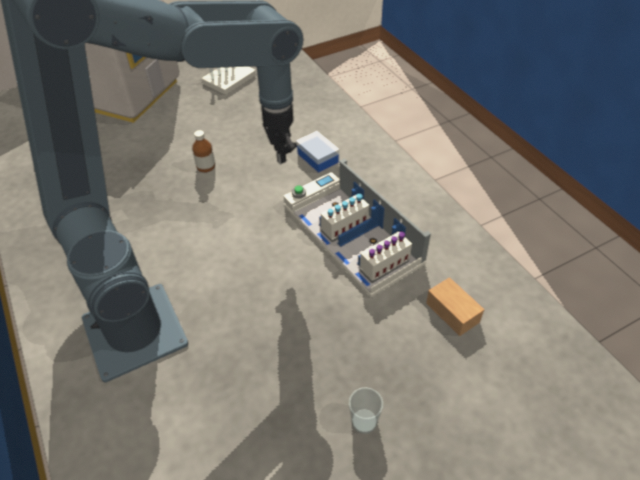

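```bash
python3 -m crank '[[1,0.2,0.1,0,0,0,0],[1,0.4,0.2,0,0,0,0],[1,0.508,0.269,-0.2,0,0,0],[1,0.508,0.269,-0.4,0,0,0],[1,0.508,0.269,-0.6,0,0,0],[1,0.508,0.269,-0.8,0,0,0],[1,0.508,0.269,-1,0,0,0],[1,0.508,0.269,-1,0,0,0]]'
python3 - <<'E'
from h import *
snap('side','s19');crop('s19',270,140,370,240,6,'e11')
E
```

```text
clock: 75.75
position: [543.5, 182.9, 93.7]
orientation: [0.998, 0.055, -0.002, 0.0]
force: [0.3, 0.0, 0.1]
width: -0.2
```

View pics/e11.png

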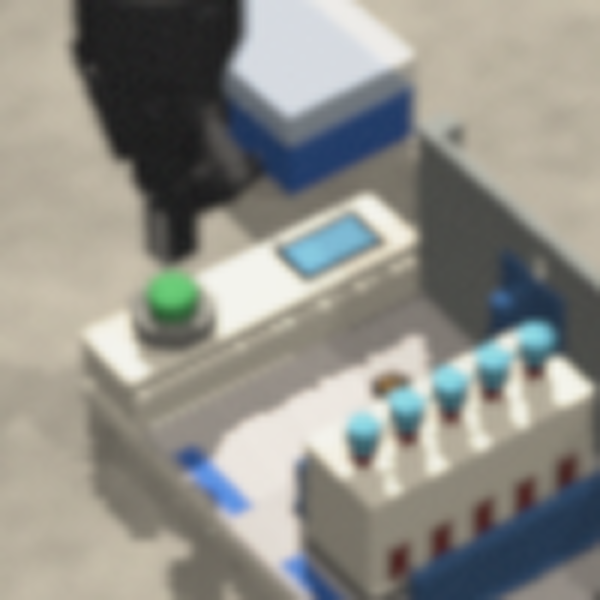

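```bash
python3 -m crank '[[1,0,0,-0.08,0,0,0],[1,0,0,-0.15,0,0,0],[1,0,0,-0.2,0,0,0],[1,0,0,-0.23,0,0,0],[1,0,0,-0.25,0,0,0],[1,0,0,-0.26,0,0,0],[1,0,0,-0.27,0,0,0],[1,0,0,-0.28,0,0,0]]'
python3 -m crank '[[1,0,0,-0.005,0,0,0],[1,0,0,-0.01,0,0,0],[1,0,0,-0.015,0,0,0],[1,0,0,-0.02,0,0,0],[1,0,0,-0.02,0,0,0],[1,0,0,-0.02,0,0,0],[1,0,0,-0.02,0,0,0],[1,0,0,-0.02,0,0,0]]'
```

```text
clock: 76.8
position: [544.9, 183.8, 65.6]
orientation: [0.998, 0.056, 0.001, 0.0]
force: [-9.9, -2.4, 31.0]
width: 0.1
clock: 77.8
position: [545.0, 183.8, 65.4]
orientation: [0.998, 0.056, 0.001, 0.0]
force: [-14.5, -2.5, 39.8]
width: 0.1
```

```bash
python3 - <<'E'
from h import *
snap('side','s20');crop('s20',280,160,340,220,10,'e12')
crop('s19',280,160,340,220,10,'e13')
E
```

```text
(no output)
```

View pics/e12.png

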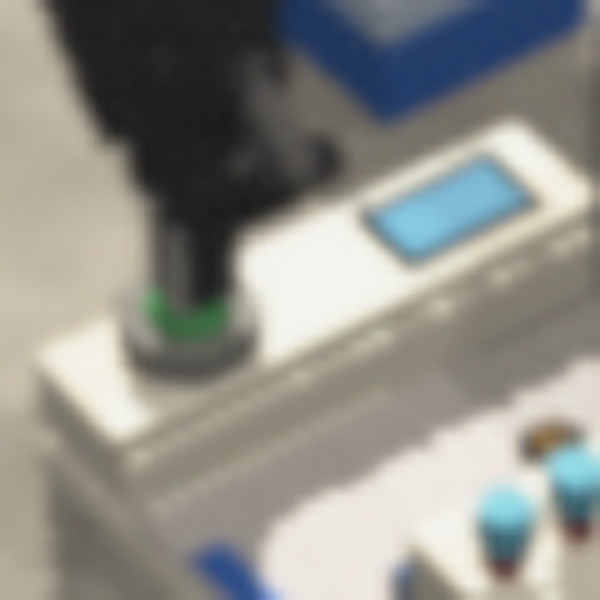

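View pics/e13.png

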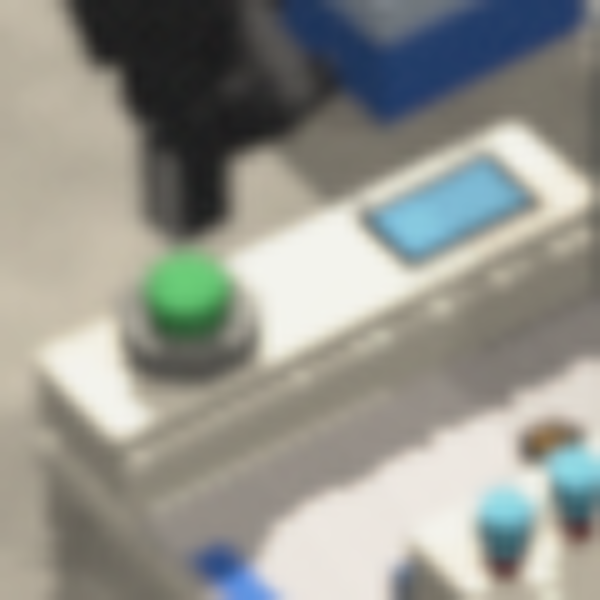

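```bash
python3 -m crank '[[1,0,0,0.1,0,0,0],[1,0,0,0.3,0,0,0],[1,0,0,0.6,0,0,0],[1,0,0,1,0,0,0],[1,-0.3,0.2,1,0,0,0],[1,-0.6,0.5,1,0,0,0],[1,-1,0.8,1,0,0,0],[1,-1,1,1,0,0,0]]'
python3 -m crank '[[1,-0.3,0.2,0.3,0,0,0],[1,-0.5,0.4,0.3,0,0,0],[1,-0.8,0.6,0.3,0,0,0],[1,-0.8,0.6,0.3,0,0,0],[1,-0.8,0.6,0.3,0,0,0],[1,-0.8,0.6,0.3,0,0,0],[1,-0.8,0.6,0.3,0,0,0],[1,-0.8,0.6,0.3,0,0,0]]'
python3 - <<'E'
from h import *
snap('side','s21');snap('top','t21')
cv2.imwrite('pics/e14.png',cv2.resize(cv2.imread('pics/s21.png')[150:300,280:430],None,fx=4,fy=4,interpolation=2))
E
```

```text
clock: 78.85
position: [421.1, 305.0, 179.8]
orientation: [0.998, 0.057, -0.001, 0.0]
force: [1.4, -0.2, 0.3]
width: -0.2
clock: 79.85
position: [329.3, 375.4, 215.7]
orientation: [0.998, 0.055, -0.0, 0.0]
force: [-0.0, -0.8, -0.6]
width: -0.1
```

View pics/e14.png

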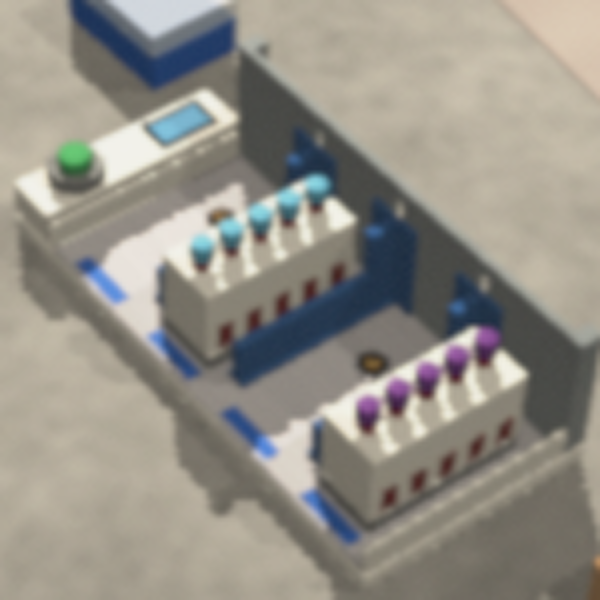

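View pics/t21.png

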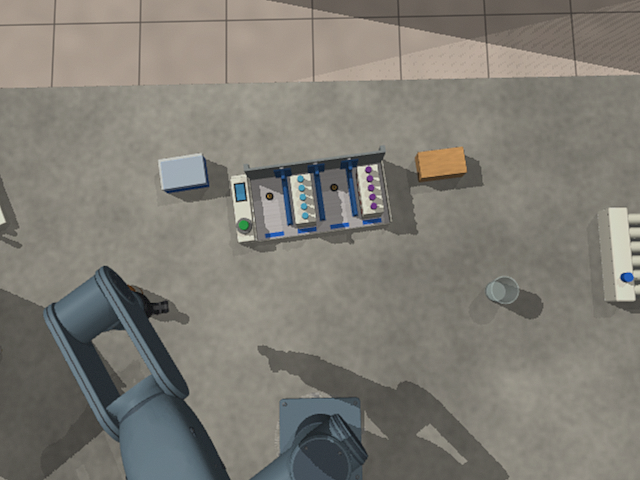

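```bash
python3 - <<'E'
from h import *
s0=cv2.imread('pics/s0.png');s1=cv2.imread('pics/s21.png')
cv2.imwrite('pics/e15.png',np.vstack([np.hstack([cv2.resize(s[115:185,180:350],None,fx=2.3,fy=2.3) for s in(s0,s1)]),np.hstack([cv2.resize(s[270:440,330:500],None,fx=2.3,fy=2.3) for s in(s0,s1)])]))
from rel import GW
for g in ([623.5,-139.4,20,.115],[603.8,31.4,20,.115]):
  for X in((-62,26,72),(-62,-26,72),(62,-26,72)): print(((proj('s21',GW(g,X))-[280,150])*4).round())
E
```

```text
[321. 409.]
[374. 462.]
[528. 372.]
[161. 250.]
[208. 296.]
[358. 216.]
```

View pics/e15.png

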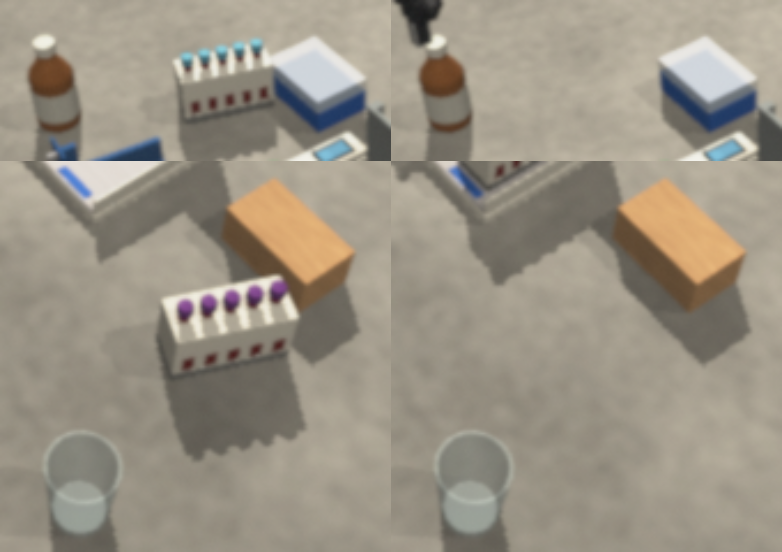

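```bash
python3 -c "
from station import finish_job; print(finish_job())"
```

```text
the job is handed in; nothing more can be done
None
```

I refitted all three blue guides, stood both racks in lanes of their own, pressed the start button and handed the job in at about 80 s. The hand-in gives no verdict.

- **Guides:** Each went into its own slot column until the back plate touched, then was pressed down. The tool stopped at 31.0–31.5 mm with 11–15 N upward, which matches the seated height of 1.5 mm above the deck.
- **Racks:** Only two were on the bench. Purple is in lane 0 and light blue is in lane 2. Each was let go at deck height, and in the last side picture the corners lie within about 1 pixel of a rack standing flat, except one light-blue corner about 2–3 pixels off. I could not read the pins directly, but both racks cover theirs.
- **Button:** It was pressed with the shut fingers after everything else was in place. The tool stopped at 65.4 mm, while the nominal fully-down height is 62 mm. I took it as fully down because about 40 N met a firm stop and the picture showed it depressed. It sprang back afterwards.
- **Force:** That press reached 39.8 N at the wrist, through the fingertips. This is close to the 40 N limit set for the arm and gripper body.
- **Bystanders:** The bottle, beaker and both boxes look unmoved in pictures taken before and after.
- **Camera disagreement:** The two camera views differed by about 3 mm sideways. I resolved this by comparing them with the robot's own position and with the first guide's contact.

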